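Load the seed warming box and set the timer

ROBOT

A 7-joint arm with a two-finger parallel gripper is mounted at the origin on the work surface. World frame = base frame: x ahead of the robot, y to its left, z up, the work surface at z = 0. Lengths are in mm, angles in rad, forces in N, time in s.
With the tool pointing down it reaches from about 425 to 875 mm from the base axis. Payload 9.9 kg.
Tool frame: the origin (TCP) lies midway between the tips of the shut fingers; the grasp point (between the pads) lies r.tcp_to_grasp behind it (r.tcp_to_grasp is the distance from the TCP to the grasp point, in mm); y points along the fingers, z is the direction in which the jaws open and shut, and the axes are right-handed (so a half turn about y gives the same grasp; the last joint's range is limited). The gripper opens to 85 mm and grips with 20 to 120 N. Pads are 22 mm wide; open, the fingers measure 114 mm over their backs; the gripper's body (76 mm by 85 mm) begins 54 mm behind the grasp point. The pads swing forward as they close: fully open they stand 13 mm farther back than shut.
Start: joints at [1.243, 0.576, 0.025, 1.437, -0.015, 1.129, -0.057], TCP at [162.944, -655.041, 231.289] pointing down, gripper open.
Joint ranges: [-2.76, 2.76], [-0.34, 2.15], [-1.52, 1.57], [0.19, 2.46], [-1.09, 4.23], [0.17, 1.99], [-2.82, 2.82]. Speed limits (rad/s): [2.22, 2.22, 3.01, 3.01, 3.14, 3.14, 3.14].

INTERFACE

Orientations are given as a rotation vector (axis times angle).
In Python, from workcell import r gives the robot as it stands. The module is installed in compiled form; this text tells all that it offers.
- The arm moves only by the shell command python3 -m pendant 'ROWS' [FORCE]. ROWS is JSON, a list of rows, each an object of numbers: "tx", "ty", "tz": the shift along the world's x, y, z in units of 0.1 m (1.0 is 0.1 m); "wx", "wy", "wz": the turn, a rotation vector about the world's x, y, z in units of 180 degrees (1.0 is 180 degrees); "jaw": the finger opening in mm, from 0 to 85.4. A call has exactly 10 rows; each row is the pose to reach, as a shift and turn from the pose commanded when the call began, turning the shorter way round; what a row does not reach only later rows make up. A row lasts 1/12 s, in which the tool goes at most 41.7 mm and 7.16 degrees, less where a joint would pass 70% of its speed; a pose out of reach is approached as far as the arm can. A call with a number of a shift or a turn outside -1 to 1 is refused whole. A call with a gripper value outside its range is refused whole. The fingers move at their own pace and stop on an object; FORCE is the grip in N (left out, the last holds). Time passes only in rows, so rows that repeat a pose let the fingers close, or fill a call up. It gives the time, the measured TCP pose, the force and the opening at its end, in the units of the state.
- r.observe(): the state, without advancing time (a new reading comes with each control period).
- r.camera(name): name is "side" or "top"; returns a dict with "frame" (384x512x3 uint8, blue, green, red), "vertical_fov" (degrees; the focal length in pixels is half the picture's height over the tangent of half this angle, whatever the lens; pixels are square), "cx", "cy" (the principal point, pixels), "distortion" ([k1, k2, p1, p2, k3] as OpenCV has them; the pictures are not rectified), "world_to_cam" (4x4, takes a point from world to camera coordinates). Camera axes: x right, y up, looking along -z (the intrinsics and any distortion apply to the point x, -y, -z); pixel columns grow to the right and rows downward; lengths in mm; the calibration is good to about 2 mm. A picture is of the moment at which its call begins. There is no depth.
- r.job_done(): hands the job in, once; it reports no verdict.
The state is a dict: "time": time; "joint_pos": joint angles; "joint_vel": joint speeds; "effort": joint torques, N m; "tool_pos": TCP position; "orientation": TCP orientation; "wrist_force": force on the tool from outside, world axes, zero at the start; "ft_torque": the same for the moment, N m; "width": finger opening in mm.
Only numpy, scipy, OpenCV 4.12 (cv2) and the standard library are available. Lean on these libraries where they do the work, as an engineer would, in place of code of your own. Each camera call takes 0.05 s, during which the arm holds its last target. There are 200 camera calls.

TASK

Stand every seed tin that is out on the bench upright in the warming box, the tall ones on its deep floor and the short ones on its raised step, then lower the cover over the two locating pins until it rests flush on the rim. Once the box is shut, turn the timer's dial clockwise to the long 40-minute mark, bearing down on it as you turn so that the free-standing timer does not spin but stays on its slate tile with its front towards the tile's front. Leave the bell jar, the blue pot and the hand fork where they are.

Things in the scene. Friction and masses are not known exactly. Their poses are not given: they have to be found in the camera images.
- tall1: Tall sealed round steel seed tin, straight-sided, 40 mm across and 70 mm tall, about 150 g, bottom-heavy, standing upright on the bench; origin at the centre of its underside, z up. May be absent.
- tall2: Tall sealed round steel seed tin, straight-sided, 40 mm across and 70 mm tall, about 150 g, bottom-heavy, standing upright on the bench; origin at the centre of its underside, z up. May be absent.
- tall3: Tall sealed round steel seed tin, straight-sided, 40 mm across and 70 mm tall, about 150 g, bottom-heavy, standing upright on the bench; origin at the centre of its underside, z up. May be absent.
- short1: Short sealed round steel seed tin, straight-sided, 40 mm across and 45 mm tall, about 110 g, bottom-heavy, standing upright on the bench; origin at the centre of its underside, z up. May be absent.
- short2: Short sealed round steel seed tin, straight-sided, 40 mm across and 45 mm tall, about 110 g, bottom-heavy, standing upright on the bench; origin at the centre of its underside, z up. May be absent.
- short3: Short sealed round steel seed tin, straight-sided, 40 mm across and 45 mm tall, about 110 g, bottom-heavy, standing upright on the bench; origin at the centre of its underside, z up. May be absent.
- box: Open wooden warming box fixed on the bench, 214 (x) by 184 (y) mm outside, walls 8 mm, rim 88 mm above the bench. Origin at the centre of its underside, z up. Inside: a deep floor on its -x (robot) side and a raised step on its +x side, parted by a 6 mm divider along y at x = 0 that ends 35 mm below the rim.
- deep (a point): Centre of the box's deep floor, axes as the box. This tier is 96 (x) by 168 (y) mm, 8 mm above the bench and 80 mm below the rim.
- step (a point): Centre of the top of the box's raised step, axes as the box. This tier is 96 (x) by 168 (y) mm, 33 mm above the bench and 55 mm below the rim.
- rim (a point): Centre of the box's mouth at rim height (88 mm above the bench), axes as the box. On a lug outside each y wall, level with the rim, stands a steel locating pin, 10 mm thick with a tapered tip, at x = 0, y = +-107 mm, rising 22 mm above the rim.
- cover: Aluminium cover plate, 214 (x) by 248 (y) by 8 mm, 350 g, lying flat on the bench with its grip bar up; two 14 mm holes at x = 0, y = +-107 mm go over the box's pins (either way round). Origin at the centre of the plate's underside, z up.
- handle (a point): Grip point of the cover's wooden grip bar: bar 16 mm thick (x), 90 mm long (y), centred on the plate and rising 32 mm above it. The point is 28 mm above the plate's underside, 12 mm below the bar's top; axes as the cover.
- tile: Slate tile fixed on the bench, 120 by 120 by 8 mm, origin at the centre of its underside; its -x edge is its front.
- timer: Free-standing white timer, 76 mm across, 40 mm high, 210 to 290 g, on four rubber feet on the tile, dial on top. Loose: it spins with the dial unless the dial is pressed down while turned. Origin at the centre of its underside, z up; a black plate on its side marks its front (-x). Ticks every 30 degrees round its top; the long thick one, at the front, is 40 minutes.
- timer_front (a point): Middle of the black front plate on the timer's side, 38 mm from its axis, axes as the timer.
- dial (a joint): Angle of the timer's dial against its housing, rad: grows clockwise seen from above, range 0 to 3.14; 2.094 puts the pointer on the long 40-minute mark (0.0524 rad per minute). A friction of 0.10 N m keeps it where it is left. Starts between 0 and 0.5.
- press (a joint): How far the dial is pushed down, m: 0 to 0.007 against a spring of 2.5 N per mm. About 5 mm (12 N) of push, kept up all through the turn, holds the timer still; the dial turns at any depth and springs up when let go.
- dial_grip (a point): Grip point on the dial: on its axis, in the black bar grip 42 mm long (along the point's x), 12 mm thick (y), whose top is 9 mm above this point and whose round 44 mm skirt's top is 17 mm below it. The white pointer stripe is at the point's +x end. Unpressed, this point is 70 mm above the timer's underside.
- bell_jar: Clear glass bell jar, 100 mm across, 178 mm tall: a bystander, leave alone.
- blue_pot: Blue plastic pot, 100 mm across, 90 mm tall: a bystander, leave alone.
- garden_fork: Hand fork of polished steel with a wooden handle, about 250 mm long, lying along its x, tines to +x, origin in the handle: a bystander, leave alone.
Mind the look-alikes: they are no part of the job. Leave any yellow look-alike of the tall3 alone.

How it is judged:
By the outcome, as a careful person would: the job done as asked, in the order asked, and still so for the second after the job is handed in, with the robot touching nothing.
Of tall1, tall2, tall3, short1, short2, short3 only 4 to 6 are there at a start; the rules pass over those that are not, and their reading is None.
At some moment in a run one of short1, short2, short3 may be knocked a few centimetres aside while the robot is not near it.
It also fails if it takes over 210 s, if anything falls off the work surface, if the arm or the gripper's body presses on something with over 40 N, if the wrist force passes 120 N, or if a joint passes its speed limit or range.

## Working session

There is one attempt and no reset: what is moved stays moved. The work goes in short steps, Python scripts to look and compute and a shell command to move; the robot and the scene stay as the last step left them, time stands still between calls to the robot, and variables do not carry over. Pictures are saved under pics/ and viewed, about 12 in all and at most 16, crops included, and the job is handed in when it is done.

```bash
mkdir -p pics; ls
cat > h.py <<'E'
import numpy as np, cv2
from workcell import r
def grab(name,fn=None):
    c=r.camera(name)
    if fn: cv2.imwrite('pics/'+fn,c['frame'])
    return c
def K(c):
    f=c['frame'].shape[0]/2/np.tan(np.radians(c['vertical_fov'])/2)
    return np.array([[f,0,c['cx']],[0,f,c['cy']],[0,0,1.]]),np.array(c['distortion'],float)
def ray(c,u,v):
    k,d=K(c); p=cv2.undistortPoints(np.array([[[u,v]]],float),k,d)[0,0]
    M=np.array(c['world_to_cam']); R=M[:3,:3]; o=-R.T@M[:3,3]
    return o,R.T@np.array([p[0],-p[1],-1.])
def onz(c,u,v,z):
    o,d=ray(c,u,v); return o+d*(z-o[2])/d[2]
def proj(c,P):
    M=np.array(c['world_to_cam']); q=M[:3,:3]@np.array(P,float)+M[:3,3]
    k,d=K(c); return cv2.projectPoints(np.array([[q[0],-q[1],-q[2]]]),np.zeros(3),np.zeros(3),k,d)[0][0,0]
E
python3 - <<'E'
from h import *
s=r.observe(); print(s, r.tcp_to_grasp)
for n in('top','side'):
    c=grab(n,n+'0.png'); print(n,c['vertical_fov'],c['cx'],c['cy'],c['distortion'],np.round(c['world_to_cam'],3).tolist())
E
```

```text
pics
{'time': 0.0, 'joint_pos': array([ 1.2431738 ,  0.5765255 ,  0.02482692,  1.43790069, -0.0150022 ,
        1.12896617, -0.05645359]), 'joint_vel': array([ 0.00055883, -0.00041183, -0.0009222 ,  0.00138269,  0.00232149,
        0.00161303, -0.00152074]), 'effort': array([ 1.10320350e-03, -7.65758872e+01,  2.25058168e+00, -2.85959423e+01,
        1.51990307e-02,  1.27953655e-02, -1.02896746e-05]), 'tool_pos': array([ 162.86552467, -654.6060994 ,  230.44927709]), 'orientation': array([-0.25668108,  2.09358845, -2.09023109]), 'wrist_force': array([ 0.25524938,  0.1222733 , -0.19467295]), 'ft_torque': array([ 0.03105613, -0.04299013,  0.02026845]), 'width': 85.07796368771248} 18.700000000000003
top 56.11970728390808 257.75724311453536 208.8139377871525 [-0.0989962  0.         0.         0.         0.       ] [[0.007, -1.0, -0.006, -12.585], [0.993, 0.007, 0.119, -539.837], [-0.119, -0.007, 0.993, -987.598], [0.0, 0.0, 0.0, 1.0]]
side 56.501411791939354 256.3434775383373 191.45287807679736 [0.03215436 0.         0.         0.         0.        ] [[-0.735, -0.678, 0.0, 390.655], [0.491, -0.532, 0.69, -301.335], [-0.468, 0.508, 0.723, -904.612], [0.0, 0.0, 0.0, 1.0]]
```

View pics/top0.png

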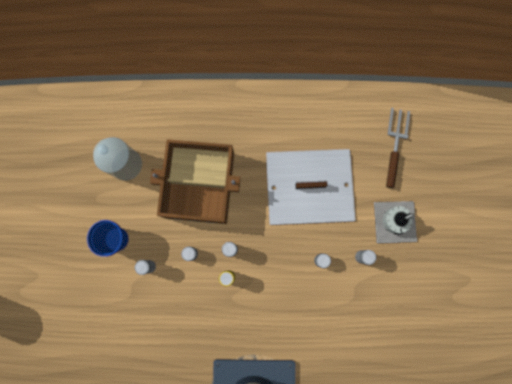

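View pics/side0.png

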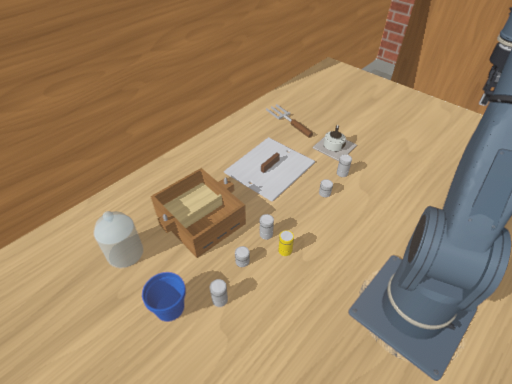

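The top view shows tins at (145,267), (190,254), (230,249), (323,261) and (368,257), plus a yellow look-alike at (228,278). In the side view, (219,292), (267,227) and (344,165) are tall, and (242,257) and (326,188) are short. The box is at (197,181), the cover at (311,186) and the timer at (399,219). Next I'll measure these and check one close crop.

Run:
```python
from h import *
t=cv2.imread('pics/top0.png'); s=cv2.imread('pics/side0.png')
a=cv2.resize(t[235:295,130:250],None,fx=6.6,fy=6.6,interpolation=cv2.INTER_CUBIC)   # tins
cv2.imwrite('pics/crop_a.png',a[:, :792])
L=cv2.resize(t[130:230,150:250],(390,390),interpolation=cv2.INTER_CUBIC); R=cv2.resize(t[185:255,365:435],(390,390),interpolation=cv2.INTER_CUBIC)
cv2.imwrite('pics/crop_b.png',np.hstack([L,R]))
c=cv2.resize(t[145:230,260:375],None,fx=6.5,fy=6.5,interpolation=cv2.INTER_CUBIC); cv2.imwrite('pics/crop_c.png',c)
# tin tops: bright whitish blobs in top view
c=grab('top'); hsv=cv2.cvtColor(c['frame'],cv2.COLOR_BGR2HSV)
m=((hsv[...,1]<70)&(hsv[...,2]>140)).astype(np.uint8)
n,l,st,ce=cv2.connectedComponentsWithStats(m)
for i in range(1,n):
    if 40<st[i,4]<900 and 230<ce[i][1]<300:
        u,v=ce[i]; print(np.round(ce[i],1),st[i],'z70',onz(c,u,v,70)[:2].round(),'z45',onz(c,u,v,45)[:2].round())
d=grab('side'); hs=cv2.cvtColor(d['frame'],cv2.COLOR_BGR2HSV)
m=((hs[...,1]<60)&(hs[...,2]>170)).astype(np.uint8)
n,l,st,ce=cv2.connectedComponentsWithStats(m)
for i in range(1,n):
    if 40<st[i,4]<900: 
        u,v=ce[i];print('side',np.round(ce[i],1),st[i],'z70',onz(d,u,v,70)[:2].round(),'z45',onz(d,u,v,45)[:2].round())
```

```text
[378.6 232.8] [375 223  12  20  80] z70 [ 472. -339.] z45 [ 473. -348.]
[228.1 248.8] [221 241  15  16 180] z70 [426.  70.] z45 [427.  72.]
[187.3 253.2] [181 246  14  15 162] z70 [413. 181.] z45 [413. 186.]
[368.5 256.3] [362 249  14  15 163] z70 [ 408. -310.] z45 [ 408. -317.]
[323.2 260.3] [317 253  14  16 161] z70 [ 397. -186.] z45 [ 397. -191.]
[140.7 267.5] [134 261  14  14 158] z70 [373. 307.] z45 [372. 316.]
[225.9 278.4] [220 273  13  12 125] z70 [347.  75.] z45 [345.  77.]
side [283.3 112.6] [276 104  15  17  42] z70 [ 734. -373.] z45 [ 757. -403.]
side [332.9 148.2] [313 131  43  33 490] z70 [ 470. -324.] z45 [ 484. -352.]
side [340.  170.3] [337 165   7  12  43] z70 [ 389. -246.] z45 [ 401. -271.]
side [326.5 182.9] [321 179  12   9  82] z70 [ 388. -168.] z45 [ 400. -191.]
side [266.1 219.5] [260 215  14  11 114] z70 [429.  70.] z45 [442.  55.]
side [261.9 232.9] [260 227   7  12  41] z70 [406. 114.] z45 [418.  99.]
side [286.4 235.4] [281 231  12  10  93] z70 [351.  74.] z45 [362.  59.]
side [241.3 251.6] [235 246  14  13 135] z70 [405. 196.] z45 [417. 184.]
side [217.2 286.4] [210 280  15  14 166] z70 [377. 308.] z45 [389. 300.]
side [409.1 315.9] [389 293  52  35 141] z70 [ 1. 60.] z45 [ 1. 44.]
```

View pics/crop_b.png

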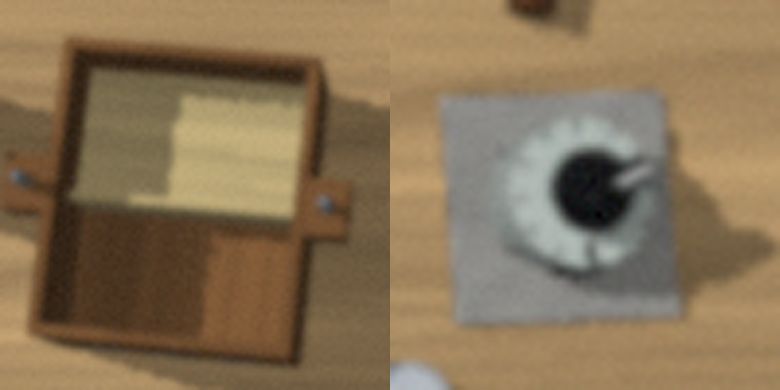

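View pics/crop_c.png

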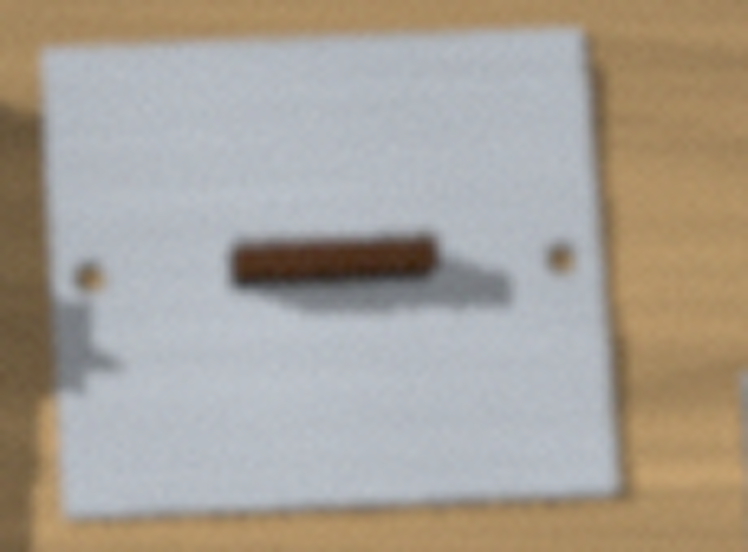

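View pics/crop_a.png

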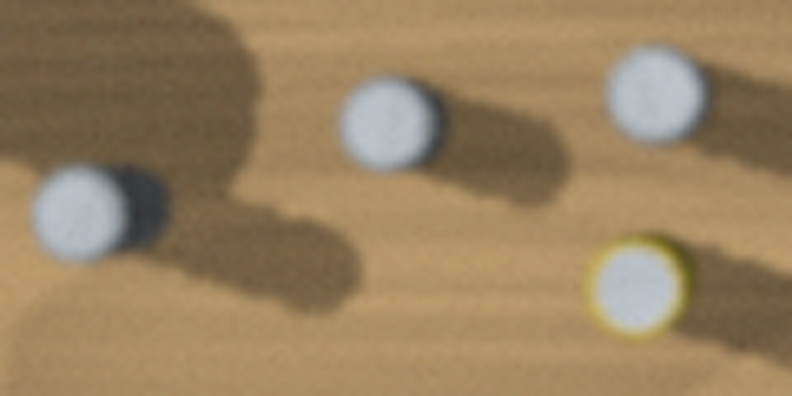

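The crops show two pins at top px (155.1,175.4) and (233.3,182.0). The cover holes are at (273.7,187.6) and (346.2,184.7). The dial's black cap is at (401,219) with its pointer right and slightly up, and the 40-minute tick is below it. Grey lids with no yellow rim are the tins I want; the yellow-rimmed one at (226,278) stays.

Run:
```python
from h import *
from scipy.spatial.transform import Rotation as Ro
c=grab('top'); f=c['frame']
a=onz(c,155.1,175.4,110);b=onz(c,233.3,182,110);d=b-a
print('pins',a.round(1),b.round(1),'dist',np.linalg.norm(d).round(1),'mid',((a+b)/2).round(1),'yaw',np.degrees(np.arctan2(d[0],-d[1])).round(2))
g=cv2.cvtColor(f,cv2.COLOR_BGR2HSV)
# cover holes: centroid of non-white inside small windows
for u,v in((274,187.6),(346.2,184.7)):
    w=f[int(v)-5:int(v)+6,int(u)-5:int(u)+6].astype(float); wt=np.clip(w[...,0].max()*0.85-w[...,0],0,None)
    yy,xx=np.mgrid[int(v)-5:int(v)+6,int(u)-5:int(u)+6]; p=(wt*xx).sum()/wt.sum(),(wt*yy).sum()/wt.sum()
    print('hole',np.round(p,2),onz(c,*p,6).round(1))
# handle bar: brown in cover
m=((g[...,2]<120)&(g[...,1]>80)).astype(np.uint8); m[:150]=0;m[220:]=0;m[:,:285]=0;m[:,:]*=1;m[:,335:]=0
r_=cv2.minAreaRect(np.argwhere(m)[:,::-1].astype(np.float32)); print('bar',r_,onz(c,*r_[0],38).round(1))
# dial, timer, tile
p=onz(c,401.3,219.1,87-0); print('dial top',p.round(1))
m=((g[...,2]<60)).astype(np.uint8); m[:200]=0;m[240:]=0;m[:,:385]=0;m[:,415:]=0
n,l,st,ce=cv2.connectedComponentsWithStats(m); i=1+st[1:,4].argmax(); print('black',ce[i],st[i],onz(c,*ce[i],80).round(1))
def cr(x,y): return 365+(x-390)/5.571,185+y/5.571
tc=[onz(c,*cr(*q),8) for q in((440,97),(660,92),(680,315),(458,323))]; print('tile',np.round(tc,1).tolist(),np.mean(tc,0).round(1))
s=grab('side')
for P in (a,b,(a+b)/2): print('pin in side',proj(s,P).round(1))
S=s['frame']
cv2.imwrite('pics/crop_s.png',np.hstack([cv2.resize(S[165:255,145:255],(440,360),interpolation=cv2.INTER_CUBIC),cv2.resize(S[115:165,305:355],(360,360),interpolation=cv2.INTER_CUBIC)]))
st=r.observe(); print(Ro.from_rotvec(st['orientation']).as_matrix().round(3))
```

```text
pins [618.7 265.6 110. ] [601.5  55.8 110. ] dist 210.6 mid [610.1 160.7 110. ] yaw -4.69
hole [272.73 188.03] [604.5 -51.9   6. ]
hole [345.79 184.21] [ 617.7 -267.1    6. ]
bar ((311.4679260253906, 184.73048400878906), (4.412837505340576, 29.099748611450195), 87.61405944824219) [ 609.2 -160.9   38. ]
dial top [ 507.9 -397.7   87. ]
black [400.81538462 219.06153846] [395 213  13  13 130] [ 508.7 -399.2   80. ]
tile [[564.0, -348.9, 8.0], [567.6, -468.4, 8.0], [449.7, -474.4, 8.0], [445.5, -355.1, 8.0]] [ 506.7 -411.7    8. ]
pin in side [167.1 214.5]
pin in side [226.8 178.2]
pin in side [198.4 195.4]
[[-0.97  -0.     0.241]
 [-0.241  0.001 -0.97 ]
 [ 0.    -1.    -0.001]]
```

View pics/crop_s.png

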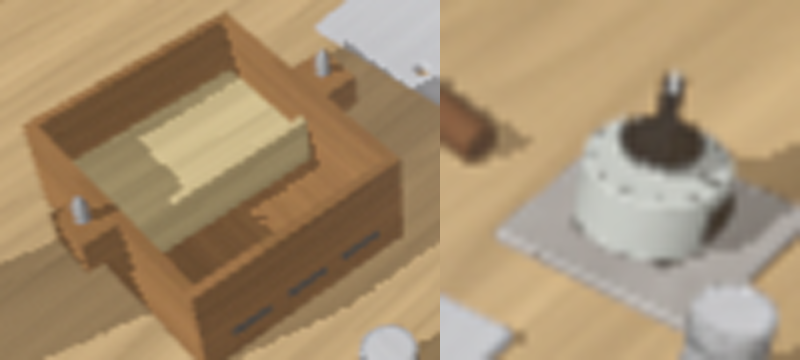

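```bash
cat >> h.py <<'E'
from scipy.spatial.transform import Rotation as Ro
def tins(c=None):
    c=c or grab('top'); f=c['frame']; g=cv2.cvtColor(f,cv2.COLOR_BGR2HSV)
    m=((g[...,1]<70)&(g[...,2]>140)).astype(np.uint8); n,l,st,ce=cv2.connectedComponentsWithStats(m)
    for i in range(1,n):
        if 100<st[i,4]<260 and st[i,2]<20 and st[i,3]<20:
            u,v=ce[i]; print('px',ce[i].round(1),st[i,4],'z70',onz(c,u,v,70)[:2].round(),'z45',onz(c,u,v,45)[:2].round(),'z78',onz(c,u,v,78)[:2].round())
def where():
    s=r.observe(); R=Ro.from_rotvec(s['orientation']).as_matrix()
    print('t %.1f'%s['time'],'tcp',s['tool_pos'].round(1),'jawdir deg %.1f'%np.degrees(np.arctan2(R[1,2],R[0,2])),'down',R[:,1].round(3),'w %.1f'%s['width'],'F',s['wrist_force'].round(1),'q',s['joint_pos'].round(2))
    return s
E
python3 -m pendant '[{"tx":0.06,"ty":0.09,"tz":-0.02,"wz":0.02,"jaw":62},{"tx":0.12,"ty":0.17,"tz":-0.04,"wz":0.04,"jaw":62},{"tx":0.19,"ty":0.26,"tz":-0.06,"wz":0.06,"jaw":62},{"tx":0.25,"ty":0.34,"tz":-0.08,"wz":0.08,"jaw":62},{"tx":0.31,"ty":0.43,"tz":-0.1,"wz":0.1,"jaw":62},{"tx":0.37,"ty":0.52,"tz":-0.12,"wz":0.12,"jaw":62},{"tx":0.43,"ty":0.6,"tz":-0.14,"wz":0.14,"jaw":62},{"tx":0.5,"ty":0.69,"tz":-0.16,"wz":0.16,"jaw":62},{"tx":0.56,"ty":0.77,"tz":-0.18,"wz":0.18,"jaw":62},{"tx":0.62,"ty":0.86,"tz":-0.2,"wz":0.2,"jaw":62}]' 40
python3 -m pendant '[{"tx":0.06,"ty":0.09,"tz":-0.02,"wz":0.02,"jaw":62},{"tx":0.12,"ty":0.17,"tz":-0.04,"wz":0.04,"jaw":62},{"tx":0.19,"ty":0.26,"tz":-0.06,"wz":0.06,"jaw":62},{"tx":0.25,"ty":0.34,"tz":-0.08,"wz":0.08,"jaw":62},{"tx":0.31,"ty":0.43,"tz":-0.1,"wz":0.1,"jaw":62},{"tx":0.37,"ty":0.52,"tz":-0.12,"wz":0.12,"jaw":62},{"tx":0.43,"ty":0.6,"tz":-0.14,"wz":0.14,"jaw":62},{"tx":0.5,"ty":0.69,"tz":-0.16,"wz":0.16,"jaw":62},{"tx":0.56,"ty":0.77,"tz":-0.18,"wz":0.18,"jaw":62},{"tx":0.62,"ty":0.86,"tz":-0.2,"wz":0.2,"jaw":62}]'
python3 -c "
from h import *
where()"
```

```text
t 0.3 tcp [ 162.9 -654.9  231. ] jawdir deg -76.0 down [-0.     0.001 -1.   ] w 85.1 F [ 1.1 -0.4  0.5] q [ 1.24  0.58  0.02  1.44 -0.02  1.13 -0.06]invalid input at $[0]: expected keys tx, ty, tz, wx, wy, wz, jaw
invalid input at $[0]: expected keys tx, ty, tz, wx, wy, wz, jaw
```

All seven keys are required in every row.

```bash
python3 -m pendant '[{"tx":0.06,"ty":0.09,"tz":-0.02,"wx":0,"wy":0,"wz":0.02,"jaw":62},{"tx":0.12,"ty":0.17,"tz":-0.04,"wx":0,"wy":0,"wz":0.04,"jaw":62},{"tx":0.19,"ty":0.26,"tz":-0.06,"wx":0,"wy":0,"wz":0.06,"jaw":62},{"tx":0.25,"ty":0.34,"tz":-0.08,"wx":0,"wy":0,"wz":0.08,"jaw":62},{"tx":0.31,"ty":0.43,"tz":-0.1,"wx":0,"wy":0,"wz":0.1,"jaw":62},{"tx":0.37,"ty":0.52,"tz":-0.12,"wx":0,"wy":0,"wz":0.12,"jaw":62},{"tx":0.43,"ty":0.6,"tz":-0.14,"wx":0,"wy":0,"wz":0.14,"jaw":62},{"tx":0.5,"ty":0.69,"tz":-0.16,"wx":0,"wy":0,"wz":0.16,"jaw":62},{"tx":0.56,"ty":0.77,"tz":-0.18,"wx":0,"wy":0,"wz":0.18,"jaw":62},{"tx":0.62,"ty":0.86,"tz":-0.2,"wx":0,"wy":0,"wz":0.2,"jaw":62}]' 40
python3 -m pendant '[{"tx":0.06,"ty":0.09,"tz":-0.02,"wx":0,"wy":0,"wz":0.02,"jaw":62},{"tx":0.12,"ty":0.17,"tz":-0.04,"wx":0,"wy":0,"wz":0.04,"jaw":62},{"tx":0.19,"ty":0.26,"tz":-0.06,"wx":0,"wy":0,"wz":0.06,"jaw":62},{"tx":0.25,"ty":0.34,"tz":-0.08,"wx":0,"wy":0,"wz":0.08,"jaw":62},{"tx":0.31,"ty":0.43,"tz":-0.1,"wx":0,"wy":0,"wz":0.1,"jaw":62},{"tx":0.37,"ty":0.52,"tz":-0.12,"wx":0,"wy":0,"wz":0.12,"jaw":62},{"tx":0.43,"ty":0.6,"tz":-0.14,"wx":0,"wy":0,"wz":0.14,"jaw":62},{"tx":0.5,"ty":0.69,"tz":-0.16,"wx":0,"wy":0,"wz":0.16,"jaw":62},{"tx":0.56,"ty":0.77,"tz":-0.18,"wx":0,"wy":0,"wz":0.18,"jaw":62},{"tx":0.62,"ty":0.86,"tz":-0.2,"wx":0,"wy":0,"wz":0.196,"jaw":62}]'
python3 -c "
from h import *
where(); tins()"
```

```text
time: 1.13
tool_pos: [225.2, -568.7, 211.2]
orientation: [-0.796, 1.7, -1.701]
wrist_force: [-0.5, -0.7, 0.9]
width: 62.4
time: 1.97
tool_pos: [287.2, -482.8, 191.2]
orientation: [-1.171, 1.268, -1.268]
wrist_force: [-0.4, 0.1, 0.3]
width: 62.3
t 2.0 tcp [ 287.2 -482.8  191.2] jawdir deg -4.6 down [ 0. -0. -1.] w 62.3 F [-0.4  0.1  0.3] q [ 1.17  0.46 -0.33  1.79  0.18  0.92  0.69]
px [228.1 248.7] 177 z70 [426.  70.] z45 [427.  72.] z78 [426.  69.]
px [187.3 253.2] 162 z70 [413. 181.] z45 [413. 186.] z78 [413. 179.]
px [368.6 256.3] 165 z70 [ 408. -310.] z45 [ 408. -318.] z78 [ 408. -308.]
px [323.2 260.4] 163 z70 [ 397. -186.] z45 [ 396. -191.] z78 [ 397. -185.]
px [140.6 267.4] 158 z70 [373. 308.] z45 [372. 316.] z78 [373. 305.]
px [225.9 278.4] 125 z70 [347.  75.] z45 [345.  77.] z78 [348.  74.]
```

```bash
python3 -m pendant '[{"tx":0.06,"ty":0.09,"tz":-0.03,"wx":0,"wy":0,"wz":0,"jaw":62},{"tx":0.12,"ty":0.17,"tz":-0.06,"wx":0,"wy":0,"wz":0,"jaw":62},{"tx":0.19,"ty":0.26,"tz":-0.09,"wx":0,"wy":0,"wz":0,"jaw":62},{"tx":0.25,"ty":0.34,"tz":-0.12,"wx":0,"wy":0,"wz":0,"jaw":62},{"tx":0.31,"ty":0.43,"tz":-0.15,"wx":0,"wy":0,"wz":0,"jaw":62},{"tx":0.37,"ty":0.52,"tz":-0.18,"wx":0,"wy":0,"wz":0,"jaw":62},{"tx":0.43,"ty":0.6,"tz":-0.21,"wx":0,"wy":0,"wz":0,"jaw":62},{"tx":0.5,"ty":0.69,"tz":-0.24,"wx":0,"wy":0,"wz":0,"jaw":62},{"tx":0.56,"ty":0.77,"tz":-0.27,"wx":0,"wy":0,"wz":0,"jaw":62},{"tx":0.62,"ty":0.86,"tz":-0.3,"wx":0,"wy":0,"wz":0,"jaw":62}]' >/dev/null
python3 -m pendant '[{"tx":0.06,"ty":0.09,"tz":-0.03,"wx":0,"wy":0,"wz":0,"jaw":62},{"tx":0.12,"ty":0.17,"tz":-0.06,"wx":0,"wy":0,"wz":0,"jaw":62},{"tx":0.19,"ty":0.26,"tz":-0.09,"wx":0,"wy":0,"wz":0,"jaw":62},{"tx":0.25,"ty":0.34,"tz":-0.12,"wx":0,"wy":0,"wz":0,"jaw":62},{"tx":0.31,"ty":0.43,"tz":-0.15,"wx":0,"wy":0,"wz":0,"jaw":62},{"tx":0.37,"ty":0.52,"tz":-0.18,"wx":0,"wy":0,"wz":0,"jaw":62},{"tx":0.43,"ty":0.6,"tz":-0.21,"wx":0,"wy":0,"wz":0,"jaw":62},{"tx":0.5,"ty":0.69,"tz":-0.24,"wx":0,"wy":0,"wz":0,"jaw":62},{"tx":0.56,"ty":0.78,"tz":-0.27,"wx":0,"wy":0,"wz":0,"jaw":62},{"tx":0.61,"ty":0.87,"tz":-0.3,"wx":0,"wy":0,"wz":0,"jaw":62}]'
python3 -m pendant '[{"tx":0,"ty":0,"tz":-0.1,"wx":0,"wy":0,"wz":0,"jaw":62},{"tx":0,"ty":0,"tz":-0.2,"wx":0,"wy":0,"wz":0,"jaw":62},{"tx":0,"ty":0,"tz":-0.3,"wx":0,"wy":0,"wz":0,"jaw":62},{"tx":0,"ty":0,"tz":-0.4,"wx":0,"wy":0,"wz":0,"jaw":62},{"tx":0,"ty":0,"tz":-0.5,"wx":0,"wy":0,"wz":0,"jaw":62},{"tx":0,"ty":0,"tz":-0.6,"wx":0,"wy":0,"wz":0,"jaw":62},{"tx":0,"ty":0,"tz":-0.7,"wx":0,"wy":0,"wz":0,"jaw":62},{"tx":0,"ty":0,"tz":-0.8,"wx":0,"wy":0,"wz":0,"jaw":62},{"tx":0,"ty":0,"tz":-0.9,"wx":0,"wy":0,"wz":0,"jaw":62},{"tx":0,"ty":0,"tz":-1,"wx":0,"wy":0,"wz":0,"jaw":62}]'
python3 -m pendant '[{"tx":0,"ty":0,"tz":0,"wx":0,"wy":0,"wz":0,"jaw":30},{"tx":0,"ty":0,"tz":0,"wx":0,"wy":0,"wz":0,"jaw":30},{"tx":0,"ty":0,"tz":0,"wx":0,"wy":0,"wz":0,"jaw":30},{"tx":0,"ty":0,"tz":0,"wx":0,"wy":0,"wz":0,"jaw":30},{"tx":0,"ty":0,"tz":0,"wx":0,"wy":0,"wz":0,"jaw":30},{"tx":0,"ty":0,"tz":0,"wx":0,"wy":0,"wz":0,"jaw":30},{"tx":0,"ty":0,"tz":0,"wx":0,"wy":0,"wz":0,"jaw":30},{"tx":0,"ty":0,"tz":0,"wx":0,"wy":0,"wz":0,"jaw":30},{"tx":0,"ty":0,"tz":0,"wx":0,"wy":0,"wz":0,"jaw":30},{"tx":0,"ty":0,"tz":0,"wx":0,"wy":0,"wz":0,"jaw":30}]' 40
```

```text
time: 3.68
tool_pos: [410.8, -309.1, 131.0]
orientation: [-1.169, 1.27, -1.27]
wrist_force: [1.0, -0.4, 0.0]
width: 62.4
time: 4.52
tool_pos: [409.9, -310.0, 30.2]
orientation: [-1.169, 1.27, -1.27]
wrist_force: [0.3, 0.6, 0.1]
width: 62.0
time: 5.35
tool_pos: [410.0, -310.1, 31.3]
orientation: [-1.169, 1.27, -1.27]
wrist_force: [-0.2, -0.3, -2.0]
width: 39.5
```

```bash
python3 -m pendant '[{"tx":0,"ty":0,"tz":0.12,"wx":0,"wy":0,"wz":0,"jaw":30},{"tx":0,"ty":0,"tz":0.24,"wx":0,"wy":0,"wz":0,"jaw":30},{"tx":0,"ty":0,"tz":0.36,"wx":0,"wy":0,"wz":0,"jaw":30},{"tx":0,"ty":0,"tz":0.48,"wx":0,"wy":0,"wz":0,"jaw":30},{"tx":0.02,"ty":0.06,"tz":0.6,"wx":0,"wy":0,"wz":0,"jaw":30},{"tx":0.05,"ty":0.15,"tz":0.7,"wx":0,"wy":0,"wz":0,"jaw":30},{"tx":0.08,"ty":0.25,"tz":0.8,"wx":0,"wy":0,"wz":0,"jaw":30},{"tx":0.12,"ty":0.36,"tz":0.88,"wx":0,"wy":0,"wz":0,"jaw":30},{"tx":0.16,"ty":0.48,"tz":0.95,"wx":0,"wy":0,"wz":0,"jaw":30},{"tx":0.2,"ty":0.6,"tz":1,"wx":0,"wy":0,"wz":0,"jaw":30}]' 
python3 -m pendant '[{"tx":0.04,"ty":0.1,"tz":0.04,"wx":0,"wy":0,"wz":0,"jaw":30},{"tx":0.07,"ty":0.2,"tz":0.08,"wx":0,"wy":0,"wz":0,"jaw":30},{"tx":0.11,"ty":0.3,"tz":0.12,"wx":0,"wy":0,"wz":0,"jaw":30},{"tx":0.14,"ty":0.4,"tz":0.16,"wx":0,"wy":0,"wz":0,"jaw":30},{"tx":0.18,"ty":0.5,"tz":0.2,"wx":0,"wy":0,"wz":0,"jaw":30},{"tx":0.21,"ty":0.6,"tz":0.22,"wx":0,"wy":0,"wz":0,"jaw":30},{"tx":0.25,"ty":0.7,"tz":0.24,"wx":0,"wy":0,"wz":0,"jaw":30},{"tx":0.28,"ty":0.8,"tz":0.26,"wx":0,"wy":0,"wz":0,"jaw":30},{"tx":0.32,"ty":0.9,"tz":0.28,"wx":0,"wy":0,"wz":0,"jaw":30},{"tx":0.35,"ty":1,"tz":0.3,"wx":0,"wy":0,"wz":0,"jaw":30}]' >/dev/null
python3 -m pendant '[{"tx":0.04,"ty":0.1,"tz":0,"wx":0,"wy":0,"wz":0,"jaw":30},{"tx":0.07,"ty":0.2,"tz":0,"wx":0,"wy":0,"wz":0,"jaw":30},{"tx":0.11,"ty":0.3,"tz":0,"wx":0,"wy":0,"wz":0,"jaw":30},{"tx":0.14,"ty":0.4,"tz":0,"wx":0,"wy":0,"wz":0,"jaw":30},{"tx":0.18,"ty":0.5,"tz":0,"wx":0,"wy":0,"wz":0,"jaw":30},{"tx":0.21,"ty":0.6,"tz":0,"wx":0,"wy":0,"wz":0,"jaw":30},{"tx":0.25,"ty":0.7,"tz":0,"wx":0,"wy":0,"wz":0,"jaw":30},{"tx":0.28,"ty":0.8,"tz":0,"wx":0,"wy":0,"wz":0,"jaw":30},{"tx":0.32,"ty":0.9,"tz":0,"wx":0,"wy":0,"wz":0,"jaw":30},{"tx":0.35,"ty":1,"tz":0,"wx":0,"wy":0,"wz":0,"jaw":30}]' >/dev/null
python3 -m pendant '[{"tx":0.04,"ty":0.1,"tz":0,"wx":0,"wy":0,"wz":0,"jaw":30},{"tx":0.07,"ty":0.2,"tz":0,"wx":0,"wy":0,"wz":0,"jaw":30},{"tx":0.11,"ty":0.3,"tz":0,"wx":0,"wy":0,"wz":0,"jaw":30},{"tx":0.14,"ty":0.4,"tz":0,"wx":0,"wy":0,"wz":0,"jaw":30},{"tx":0.18,"ty":0.5,"tz":0,"wx":0,"wy":0,"wz":0,"jaw":30},{"tx":0.21,"ty":0.6,"tz":0,"wx":0,"wy":0,"wz":0,"jaw":30},{"tx":0.25,"ty":0.7,"tz":0,"wx":0,"wy":0,"wz":0,"jaw":30},{"tx":0.28,"ty":0.8,"tz":0,"wx":0,"wy":0,"wz":0,"jaw":30},{"tx":0.32,"ty":0.9,"tz":0,"wx":0,"wy":0,"wz":0,"jaw":30},{"tx":0.35,"ty":1,"tz":0,"wx":0,"wy":0,"wz":0,"jaw":30}]' >/dev/null
python3 -m pendant '[{"tx":0.03,"ty":0.1,"tz":0,"wx":0,"wy":0,"wz":0,"jaw":30},{"tx":0.06,"ty":0.2,"tz":0,"wx":0,"wy":0,"wz":0,"jaw":30},{"tx":0.09,"ty":0.3,"tz":0,"wx":0,"wy":0,"wz":0,"jaw":30},{"tx":0.12,"ty":0.39,"tz":0,"wx":0,"wy":0,"wz":0,"jaw":30},{"tx":0.15,"ty":0.48,"tz":0,"wx":0,"wy":0,"wz":0,"jaw":30},{"tx":0.17,"ty":0.55,"tz":0,"wx":0,"wy":0,"wz":0,"jaw":30},{"tx":0.19,"ty":0.6,"tz":0,"wx":0,"wy":0,"wz":0,"jaw":30},{"tx":0.2,"ty":0.63,"tz":0,"wx":0,"wy":0,"wz":0,"jaw":30},{"tx":0.2,"ty":0.63,"tz":0,"wx":0,"wy":0,"wz":0,"jaw":30},{"tx":0.2,"ty":0.63,"tz":0,"wx":0,"wy":0,"wz":0,"jaw":30}]'
python3 -c "
from h import *
where(); c=grab('top','t1.png'); d=grab('side','s1.png'); tins(c)
cv2.imwrite('pics/v1.png',np.hstack([cv2.resize(c['frame'][120:290,100:300],(400,340)),cv2.resize(d['frame'][120:290,130:330],(400,340))]))"
```

```text
time: 6.18
tool_pos: [430.6, -248.5, 132.0]
orientation: [-1.169, 1.269, -1.27]
wrist_force: [0.0, 0.1, -2.0]
width: 39.2
time: 9.52
tool_pos: [554.9, 112.7, 161.2]
orientation: [-1.169, 1.27, -1.27]
wrist_force: [-0.7, -0.9, -0.4]
width: 39.2
t 9.5 tcp [554.9 112.7 161.2] jawdir deg -4.8 down [-0. -0. -1.] w 39.2 F [-0.7 -0.9 -0.4] q [-0.04  0.5  -0.36  1.81  0.22  0.87 -0.59]
px [323.  260.6] 182 z70 [ 396. -186.] z45 [ 396. -190.] z78 [ 396. -184.]
px [140.8 267.2] 170 z70 [374. 307.] z45 [373. 316.] z78 [374. 305.]
```

View pics/v1.png

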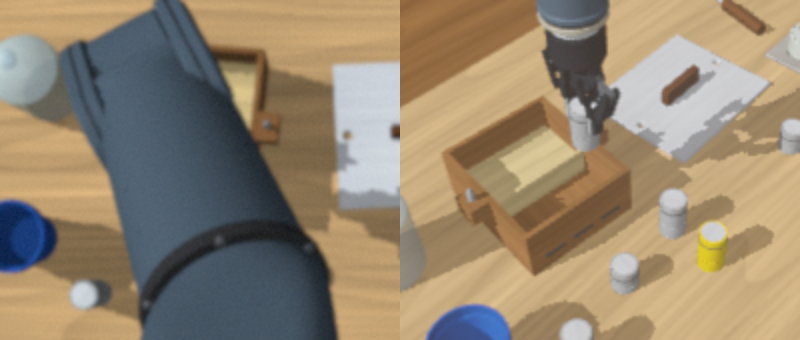

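```bash
python3 -m pendant '[{"tx":0,"ty":0,"tz":-0.1,"wx":0,"wy":0,"wz":0,"jaw":30},{"tx":0,"ty":0,"tz":-0.2,"wx":0,"wy":0,"wz":0,"jaw":30},{"tx":0,"ty":0,"tz":-0.3,"wx":0,"wy":0,"wz":0,"jaw":30},{"tx":0,"ty":0,"tz":-0.4,"wx":0,"wy":0,"wz":0,"jaw":30},{"tx":0,"ty":0,"tz":-0.5,"wx":0,"wy":0,"wz":0,"jaw":30},{"tx":0,"ty":0,"tz":-0.6,"wx":0,"wy":0,"wz":0,"jaw":30},{"tx":0,"ty":0,"tz":-0.7,"wx":0,"wy":0,"wz":0,"jaw":30},{"tx":0,"ty":0,"tz":-0.8,"wx":0,"wy":0,"wz":0,"jaw":30},{"tx":0,"ty":0,"tz":-0.9,"wx":0,"wy":0,"wz":0,"jaw":30},{"tx":0,"ty":0,"tz":-0.98,"wx":0,"wy":0,"wz":0,"jaw":30}]'
python3 -m pendant '[{"tx":0,"ty":0,"tz":-0.07,"wx":0,"wy":0,"wz":0,"jaw":30},{"tx":0,"ty":0,"tz":-0.13,"wx":0,"wy":0,"wz":0,"jaw":30},{"tx":0,"ty":0,"tz":-0.18,"wx":0,"wy":0,"wz":0,"jaw":30},{"tx":0,"ty":0,"tz":-0.22,"wx":0,"wy":0,"wz":0,"jaw":30},{"tx":0,"ty":0,"tz":-0.23,"wx":0,"wy":0,"wz":0,"jaw":30},{"tx":0,"ty":0,"tz":-0.23,"wx":0,"wy":0,"wz":0,"jaw":30},{"tx":0,"ty":0,"tz":-0.23,"wx":0,"wy":0,"wz":0,"jaw":52},{"tx":0,"ty":0,"tz":-0.23,"wx":0,"wy":0,"wz":0,"jaw":52},{"tx":0,"ty":0,"tz":-0.23,"wx":0,"wy":0,"wz":0,"jaw":52},{"tx":0,"ty":0,"tz":-0.23,"wx":0,"wy":0,"wz":0,"jaw":52}]'
```

```text
time: 10.45
tool_pos: [554.8, 113.0, 62.0]
orientation: [-1.169, 1.27, -1.27]
wrist_force: [0.2, -0.1, -2.3]
width: 39.2
time: 11.28
tool_pos: [558.7, 113.3, 41.9]
orientation: [-1.162, 1.266, -1.273]
wrist_force: [7.3, -0.8, 4.6]
width: 51.8
```

```bash
python3 -m pendant '[{"tx":0.04,"ty":0,"tz":0.05,"wx":0,"wy":0,"wz":0,"jaw":52},{"tx":0.04,"ty":0,"tz":0.1,"wx":0,"wy":0,"wz":0,"jaw":52},{"tx":0.04,"ty":0,"tz":0.2,"wx":0,"wy":0,"wz":0,"jaw":52},{"tx":0.04,"ty":0,"tz":0.3,"wx":0,"wy":0,"wz":0,"jaw":52},{"tx":0.04,"ty":0,"tz":0.4,"wx":0,"wy":0,"wz":0,"jaw":52},{"tx":0.04,"ty":0,"tz":0.55,"wx":0,"wy":0,"wz":0,"jaw":52},{"tx":0.04,"ty":0,"tz":0.7,"wx":0,"wy":0,"wz":0,"jaw":56},{"tx":0.04,"ty":0,"tz":0.85,"wx":0,"wy":0,"wz":0,"jaw":62},{"tx":0.04,"ty":0,"tz":1,"wx":0,"wy":0,"wz":0,"jaw":62},{"tx":0.04,"ty":0,"tz":1,"wx":0,"wy":0,"wz":0,"jaw":62}]'
python3 -c "
from h import *
where(); d=grab('side','s2.png'); tins(grab('top','t2.png'))
cv2.imwrite('pics/v2.png',cv2.resize(d['frame'][150:265,140:290],None,fx=5,fy=5,interpolation=cv2.INTER_CUBIC))
for P in [(554.9,113.1,78),(558.9,113.1,78)]: print(proj(d,P))"
```

```text
time: 12.12
tool_pos: [560.2, 113.5, 144.0]
orientation: [-1.164, 1.267, -1.271]
wrist_force: [0.2, 0.2, 0.8]
width: 62.1
t 12.1 tcp [560.2 113.5 144. ] jawdir deg -4.8 down [ 0.005  0.001 -1.   ] w 62.1 F [0.2 0.2 0.8] q [-0.05  0.53 -0.35  1.82  0.24  0.83 -0.6 ]
px [323.2 260.6] 185 z70 [ 396. -186.] z45 [ 396. -191.] z78 [ 396. -185.]
px [140.8 267.1] 172 z70 [374. 307.] z45 [373. 316.] z78 [374. 305.]
[224.41838688 203.47688011]
[223.47647297 202.78911269]
```

View pics/v2.png

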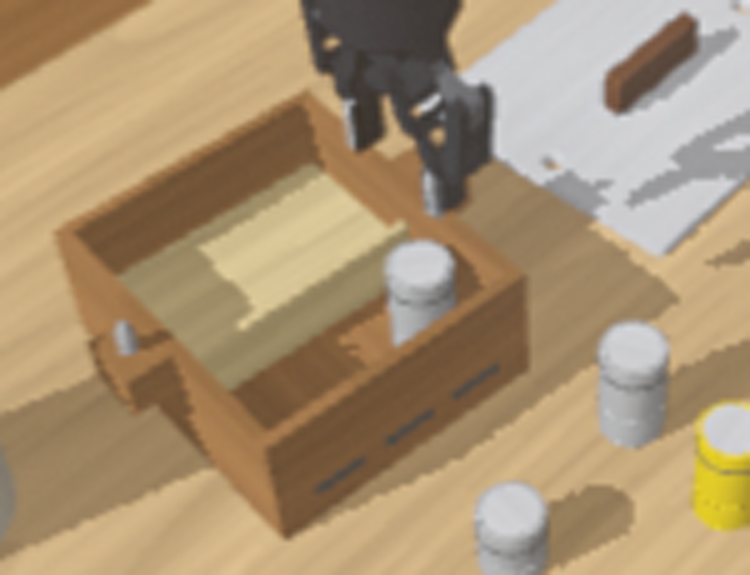

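The first tin stands upright in the deep tier, at crop (421,262). The wide finger knuckles touched the box's -x rim while releasing. I'll grip the remaining tins higher and set them a little nearer the divider. Next is tallA, near (428,70).

```bash
python3 -m pendant '[{"tx":-0.07,"ty":-0.02,"tz":0,"wx":0,"wy":0,"wz":0,"jaw":62},{"tx":-0.13,"ty":-0.04,"tz":0,"wx":0,"wy":0,"wz":0,"jaw":62},{"tx":-0.2,"ty":-0.06,"tz":0,"wx":0,"wy":0,"wz":0,"jaw":62},{"tx":-0.28,"ty":-0.09,"tz":0,"wx":0,"wy":0,"wz":0,"jaw":62},{"tx":-0.38,"ty":-0.12,"tz":0,"wx":0,"wy":0,"wz":0,"jaw":62},{"tx":-0.48,"ty":-0.15,"tz":0,"wx":0,"wy":0,"wz":0,"jaw":62},{"tx":-0.58,"ty":-0.18,"tz":0,"wx":0,"wy":0,"wz":0,"jaw":62},{"tx":-0.68,"ty":-0.22,"tz":0,"wx":0,"wy":0,"wz":0,"jaw":62},{"tx":-0.79,"ty":-0.26,"tz":0,"wx":0,"wy":0,"wz":0,"jaw":62},{"tx":-0.9,"ty":-0.3,"tz":0,"wx":0,"wy":0,"wz":0,"jaw":62}]' >/dev/null
python3 -m pendant '[{"tx":-0.1,"ty":-0.03,"tz":0,"wx":0,"wy":0,"wz":0,"jaw":62},{"tx":-0.2,"ty":-0.06,"tz":0,"wx":0,"wy":0,"wz":0,"jaw":62},{"tx":-0.3,"ty":-0.09,"tz":0,"wx":0,"wy":0,"wz":0,"jaw":62},{"tx":-0.38,"ty":-0.12,"tz":0,"wx":0,"wy":0,"wz":0,"jaw":62},{"tx":-0.42,"ty":-0.14,"tz":-0.05,"wx":0,"wy":0,"wz":0,"jaw":62},{"tx":-0.42,"ty":-0.14,"tz":-0.15,"wx":0,"wy":0,"wz":0,"jaw":62},{"tx":-0.42,"ty":-0.14,"tz":-0.25,"wx":0,"wy":0,"wz":0,"jaw":62},{"tx":-0.42,"ty":-0.14,"tz":-0.35,"wx":0,"wy":0,"wz":0,"jaw":62},{"tx":-0.42,"ty":-0.14,"tz":-0.43,"wx":0,"wy":0,"wz":0,"jaw":62},{"tx":-0.42,"ty":-0.14,"tz":-0.45,"wx":0,"wy":0,"wz":0,"jaw":62}]'
python3 -c "
from h import *
where(); tins()"
```

```text
time: 13.88
tool_pos: [426.4, 68.9, 94.1]
orientation: [-1.17, 1.271, -1.269]
wrist_force: [0.6, 0.4, -0.2]
width: 62.4
t 13.9 tcp [426.4  68.9  94.1] jawdir deg -4.7 down [-0.002 -0.    -1.   ] w 62.4 F [ 0.6  0.4 -0.2] q [-0.03  0.44 -0.33  2.21  0.28  0.53 -0.65]
px [212.6 200.4] 167 z70 [558. 115.] z45 [561. 118.] z78 [557. 114.]
px [323.5 259.4] 145 z70 [ 400. -187.] z45 [ 399. -191.] z78 [ 400. -186.]
px [140.7 267.2] 165 z70 [374. 307.] z45 [372. 316.] z78 [374. 305.]
```

```bash
python3 -m pendant '[{"tx":0.01,"ty":0.01,"tz":-0.1,"wx":0,"wy":0,"wz":0,"jaw":62},{"tx":0.01,"ty":0.01,"tz":-0.2,"wx":0,"wy":0,"wz":0,"jaw":62},{"tx":0.01,"ty":0.01,"tz":-0.3,"wx":0,"wy":0,"wz":0,"jaw":62},{"tx":0.01,"ty":0.01,"tz":-0.4,"wx":0,"wy":0,"wz":0,"jaw":62},{"tx":0.01,"ty":0.01,"tz":-0.48,"wx":0,"wy":0,"wz":0,"jaw":62},{"tx":0.01,"ty":0.01,"tz":-0.52,"wx":0,"wy":0,"wz":0,"jaw":62},{"tx":0.01,"ty":0.01,"tz":-0.52,"wx":0,"wy":0,"wz":0,"jaw":30},{"tx":0.01,"ty":0.01,"tz":-0.52,"wx":0,"wy":0,"wz":0,"jaw":30},{"tx":0.01,"ty":0.01,"tz":-0.52,"wx":0,"wy":0,"wz":0,"jaw":30},{"tx":0.01,"ty":0.01,"tz":-0.52,"wx":0,"wy":0,"wz":0,"jaw":30}]'
python3 -m pendant '[{"tx":0,"ty":0,"tz":0,"wx":0,"wy":0,"wz":0,"jaw":30},{"tx":0,"ty":0,"tz":0,"wx":0,"wy":0,"wz":0,"jaw":30},{"tx":0,"ty":0,"tz":0.08,"wx":0,"wy":0,"wz":0,"jaw":30},{"tx":0,"ty":0,"tz":0.2,"wx":0,"wy":0,"wz":0,"jaw":30},{"tx":0,"ty":0,"tz":0.33,"wx":0,"wy":0,"wz":0,"jaw":30},{"tx":0,"ty":0,"tz":0.46,"wx":0,"wy":0,"wz":0,"jaw":30},{"tx":0,"ty":0,"tz":0.6,"wx":0,"wy":0,"wz":0,"jaw":30},{"tx":0,"ty":0,"tz":0.73,"wx":0,"wy":0,"wz":0,"jaw":30},{"tx":0,"ty":0,"tz":0.87,"wx":0,"wy":0,"wz":0,"jaw":30},{"tx":0,"ty":0,"tz":1,"wx":0,"wy":0,"wz":0,"jaw":30}]'
python3 -m pendant '[{"tx":0.04,"ty":0.03,"tz":0.08,"wx":0,"wy":0,"wz":0,"jaw":30},{"tx":0.1,"ty":0.07,"tz":0.14,"wx":0,"wy":0,"wz":0,"jaw":30},{"tx":0.17,"ty":0.12,"tz":0.18,"wx":0,"wy":0,"wz":0,"jaw":30},{"tx":0.25,"ty":0.18,"tz":0.2,"wx":0,"wy":0,"wz":0,"jaw":30},{"tx":0.34,"ty":0.24,"tz":0.2,"wx":0,"wy":0,"wz":0,"jaw":30},{"tx":0.43,"ty":0.3,"tz":0.2,"wx":0,"wy":0,"wz":0,"jaw":30},{"tx":0.52,"ty":0.36,"tz":0.2,"wx":0,"wy":0,"wz":0,"jaw":30},{"tx":0.61,"ty":0.42,"tz":0.2,"wx":0,"wy":0,"wz":0,"jaw":30},{"tx":0.7,"ty":0.48,"tz":0.2,"wx":0,"wy":0,"wz":0,"jaw":30},{"tx":0.8,"ty":0.55,"tz":0.2,"wx":0,"wy":0,"wz":0,"jaw":30}]' 
python3 -m pendant '[{"tx":0.1,"ty":0.07,"tz":0,"wx":0,"wy":0,"wz":0,"jaw":30},{"tx":0.2,"ty":0.14,"tz":0,"wx":0,"wy":0,"wz":0,"jaw":30},{"tx":0.29,"ty":0.2,"tz":0,"wx":0,"wy":0,"wz":0,"jaw":30},{"tx":0.38,"ty":0.26,"tz":0,"wx":0,"wy":0,"wz":0,"jaw":30},{"tx":0.46,"ty":0.31,"tz":0,"wx":0,"wy":0,"wz":0,"jaw":30},{"tx":0.53,"ty":0.36,"tz":0,"wx":0,"wy":0,"wz":0,"jaw":30},{"tx":0.58,"ty":0.39,"tz":0,"wx":0,"wy":0,"wz":0,"jaw":30},{"tx":0.6,"ty":0.4,"tz":0,"wx":0,"wy":0,"wz":0,"jaw":30},{"tx":0.6,"ty":0.4,"tz":0,"wx":0,"wy":0,"wz":0,"jaw":30},{"tx":0.6,"ty":0.4,"tz":0,"wx":0,"wy":0,"wz":0,"jaw":30}]'
```

```text
time: 14.77
tool_pos: [428.2, 70.0, 43.7]
orientation: [-1.168, 1.27, -1.27]
wrist_force: [-0.5, -1.4, -0.9]
width: 38.9
time: 15.6
tool_pos: [427.8, 69.9, 144.7]
orientation: [-1.169, 1.27, -1.27]
wrist_force: [-0.1, 0.3, -1.2]
width: 38.8
time: 16.43
tool_pos: [508.6, 125.5, 162.8]
orientation: [-1.17, 1.27, -1.27]
wrist_force: [-0.8, 0.5, -0.1]
width: 39.1
time: 17.27
tool_pos: [567.6, 164.6, 163.2]
orientation: [-1.169, 1.27, -1.27]
wrist_force: [-0.6, 0.4, -0.9]
width: 38.7
```

```bash
python3 -m pendant '[{"tx":0,"ty":0,"tz":-0.1,"wx":0,"wy":0,"wz":0,"jaw":30},{"tx":0,"ty":0,"tz":-0.2,"wx":0,"wy":0,"wz":0,"jaw":30},{"tx":0,"ty":0,"tz":-0.3,"wx":0,"wy":0,"wz":0,"jaw":30},{"tx":0,"ty":0,"tz":-0.4,"wx":0,"wy":0,"wz":0,"jaw":30},{"tx":0,"ty":0,"tz":-0.5,"wx":0,"wy":0,"wz":0,"jaw":30},{"tx":0,"ty":0,"tz":-0.6,"wx":0,"wy":0,"wz":0,"jaw":30},{"tx":0,"ty":0,"tz":-0.7,"wx":0,"wy":0,"wz":0,"jaw":30},{"tx":0,"ty":0,"tz":-0.8,"wx":0,"wy":0,"wz":0,"jaw":30},{"tx":0,"ty":0,"tz":-0.9,"wx":0,"wy":0,"wz":0,"jaw":30},{"tx":0,"ty":0,"tz":-1,"wx":0,"wy":0,"wz":0,"jaw":30}]'
python3 -m pendant '[{"tx":0,"ty":0,"tz":-0.05,"wx":0,"wy":0,"wz":0,"jaw":30},{"tx":0,"ty":0,"tz":-0.09,"wx":0,"wy":0,"wz":0,"jaw":30},{"tx":0,"ty":0,"tz":-0.115,"wx":0,"wy":0,"wz":0,"jaw":30},{"tx":0,"ty":0,"tz":-0.115,"wx":0,"wy":0,"wz":0,"jaw":30},{"tx":0,"ty":0,"tz":-0.115,"wx":0,"wy":0,"wz":0,"jaw":44},{"tx":0,"ty":0,"tz":-0.115,"wx":0,"wy":0,"wz":0,"jaw":50},{"tx":0,"ty":0,"tz":-0.115,"wx":0,"wy":0,"wz":0,"jaw":50},{"tx":0,"ty":0,"tz":-0.115,"wx":0,"wy":0,"wz":0,"jaw":50},{"tx":0,"ty":0,"tz":-0.115,"wx":0,"wy":0,"wz":0,"jaw":50},{"tx":0,"ty":0,"tz":-0.115,"wx":0,"wy":0,"wz":0,"jaw":50}]'
python3 -m pendant '[{"tx":0,"ty":0,"tz":0.08,"wx":0,"wy":0,"wz":0,"jaw":50},{"tx":0,"ty":0,"tz":0.16,"wx":0,"wy":0,"wz":0,"jaw":50},{"tx":0,"ty":0,"tz":0.26,"wx":0,"wy":0,"wz":0,"jaw":50},{"tx":0,"ty":0,"tz":0.36,"wx":0,"wy":0,"wz":0,"jaw":50},{"tx":0,"ty":0,"tz":0.46,"wx":0,"wy":0,"wz":0,"jaw":56},{"tx":0,"ty":0,"tz":0.57,"wx":0,"wy":0,"wz":0,"jaw":62},{"tx":0,"ty":0,"tz":0.68,"wx":0,"wy":0,"wz":0,"jaw":62},{"tx":0,"ty":0,"tz":0.79,"wx":0,"wy":0,"wz":0,"jaw":62},{"tx":0,"ty":0,"tz":0.9,"wx":0,"wy":0,"wz":0,"jaw":62},{"tx":0,"ty":0,"tz":1,"wx":0,"wy":0,"wz":0,"jaw":62}]'
```

```text
time: 18.1
tool_pos: [567.9, 165.0, 62.2]
orientation: [-1.169, 1.27, -1.27]
wrist_force: [-0.5, -0.5, -0.3]
width: 38.9
time: 18.93
tool_pos: [568.0, 164.9, 51.9]
orientation: [-1.169, 1.27, -1.27]
wrist_force: [-0.7, -1.2, 0.0]
width: 50.3
time: 19.77
tool_pos: [568.1, 165.0, 153.2]
orientation: [-1.168, 1.27, -1.27]
wrist_force: [-0.1, 0.1, 0.1]
width: 62.1
```

```bash
cat >> h.py <<'E'
def stins(d=None):
    d=d or grab('side'); g=cv2.cvtColor(d['frame'],cv2.COLOR_BGR2HSV)
    m=((g[...,1]<60)&(g[...,2]>170)).astype(np.uint8); n,l,st,ce=cv2.connectedComponentsWithStats(m)
    for i in range(1,n):
        if 60<st[i,4]<260 and st[i,2]<20:
            u,v=ce[i]; print('side px',ce[i].round(1),st[i,4],'z70',onz(d,u,v,70)[:2].round(),'z45',onz(d,u,v,45)[:2].round(),'z78',onz(d,u,v,78)[:2].round())
E
python3 -m pendant '[{"tx":-0.05,"ty":0.01,"tz":0,"wx":0,"wy":0,"wz":0,"jaw":62},{"tx":-0.12,"ty":0.02,"tz":0,"wx":0,"wy":0,"wz":0,"jaw":62},{"tx":-0.2,"ty":0.03,"tz":0,"wx":0,"wy":0,"wz":0,"jaw":62},{"tx":-0.3,"ty":0.04,"tz":0,"wx":0,"wy":0,"wz":0,"jaw":62},{"tx":-0.4,"ty":0.05,"tz":0,"wx":0,"wy":0,"wz":0,"jaw":62},{"tx":-0.5,"ty":0.06,"tz":0,"wx":0,"wy":0,"wz":0,"jaw":62},{"tx":-0.6,"ty":0.08,"tz":0,"wx":0,"wy":0,"wz":0,"jaw":62},{"tx":-0.7,"ty":0.09,"tz":0,"wx":0,"wy":0,"wz":0,"jaw":62},{"tx":-0.8,"ty":0.11,"tz":0,"wx":0,"wy":0,"wz":0,"jaw":62},{"tx":-0.9,"ty":0.12,"tz":0,"wx":0,"wy":0,"wz":0,"jaw":62}]'
python3 -c "
from h import *
tins(); stins()"
```

```text
time: 20.6
tool_pos: [476.9, 177.3, 151.8]
orientation: [-1.169, 1.27, -1.27]
wrist_force: [0.1, 0.3, -0.6]
width: 61.7
px [194.4 196.8] 157 z70 [567. 165.] z45 [571. 170.] z78 [566. 164.]
px [212.9 200.3] 167 z70 [558. 114.] z45 [562. 117.] z78 [557. 113.]
px [323.3 259.1] 125 z70 [ 400. -186.] z45 [ 400. -191.] z78 [ 400. -185.]
px [225.9 278.4] 125 z70 [347.  75.] z45 [345.  77.] z78 [348.  74.]
side px [207.8 211. ] 118 z70 [575. 162.] z45 [593. 149.] z78 [569. 166.]
side px [286.3 235.4] 94 z70 [351.  75.] z45 [362.  59.] z78 [347.  80.]
side px [240.6 254. ] 180 z70 [401. 203.] z45 [413. 191.] z78 [397. 206.]
side px [217.4 286.5] 190 z70 [377. 308.] z45 [388. 300.] z78 [373. 311.]
```

```bash
python3 -m pendant '[{"tx":-0.1,"ty":0.01,"tz":-0.02,"wx":0,"wy":0,"wz":0,"jaw":62},{"tx":-0.22,"ty":0.03,"tz":-0.06,"wx":0,"wy":0,"wz":0,"jaw":62},{"tx":-0.34,"ty":0.05,"tz":-0.12,"wx":0,"wy":0,"wz":0,"jaw":62},{"tx":-0.46,"ty":0.07,"tz":-0.2,"wx":0,"wy":0,"wz":0,"jaw":62},{"tx":-0.56,"ty":0.09,"tz":-0.3,"wx":0,"wy":0,"wz":0,"jaw":62},{"tx":-0.62,"ty":0.09,"tz":-0.4,"wx":0,"wy":0,"wz":0,"jaw":62},{"tx":-0.62,"ty":0.09,"tz":-0.5,"wx":0,"wy":0,"wz":0,"jaw":62},{"tx":-0.62,"ty":0.09,"tz":-0.6,"wx":0,"wy":0,"wz":0,"jaw":62},{"tx":-0.62,"ty":0.09,"tz":-0.68,"wx":0,"wy":0,"wz":0,"jaw":62},{"tx":-0.62,"ty":0.09,"tz":-0.7,"wx":0,"wy":0,"wz":0,"jaw":62}]'
python3 -c "
from h import *
c=grab('side','s3.png'); t=grab('top')
tins(t); stins(c)
cv2.imwrite('pics/v3.png',cv2.resize(c['frame'][200:300,190:320],None,fx=5,fy=5,interpolation=cv2.INTER_CUBIC))"
```

```text
time: 21.53
tool_pos: [415.4, 185.7, 80.7]
orientation: [-1.17, 1.271, -1.27]
wrist_force: [-0.1, 0.6, -0.5]
width: 61.9
px [194.4 196.8] 155 z70 [567. 165.] z45 [571. 170.] z78 [566. 164.]
px [212.9 200.3] 163 z70 [558. 114.] z45 [562. 117.] z78 [557. 113.]
px [323.  260.4] 183 z70 [ 397. -186.] z45 [ 396. -190.] z78 [ 397. -184.]
px [225.7 278.6] 118 z70 [347.  75.] z45 [345.  78.] z78 [347.  75.]
side px [284.3 114.9] 67 z70 [ 721. -364.] z45 [ 744. -393.] z78 [ 714. -355.]
side px [324.7 186.5] 150 z70 [ 383. -151.] z45 [ 394. -174.] z78 [ 379. -144.]
side px [207.3 213.2] 150 z70 [570. 168.] z45 [587. 156.] z78 [564. 172.]
side px [240.1 254.5] 179 z70 [401. 205.] z45 [413. 194.] z78 [397. 208.]
side px [216.9 289.6] 250 z70 [372. 314.] z45 [383. 306.] z78 [368. 317.]
```

View pics/v3.png

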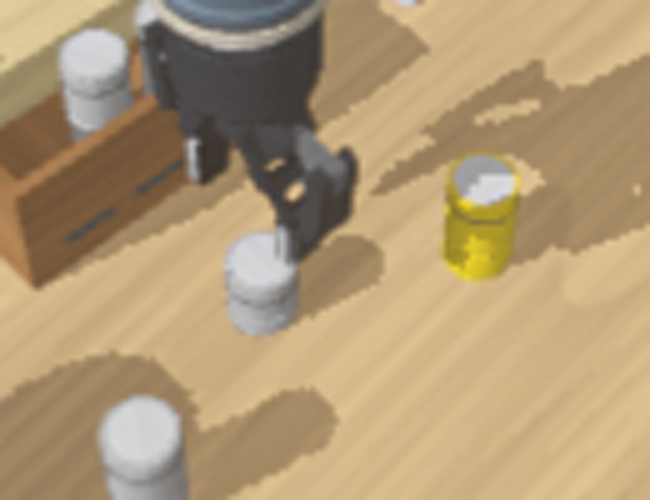

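```bash
python3 -m pendant '[{"tx":0,"ty":0,"tz":-0.1,"wx":0,"wy":0,"wz":0,"jaw":62},{"tx":0,"ty":0,"tz":-0.2,"wx":0,"wy":0,"wz":0,"jaw":62},{"tx":0,"ty":0,"tz":-0.3,"wx":0,"wy":0,"wz":0,"jaw":62},{"tx":0,"ty":0,"tz":-0.4,"wx":0,"wy":0,"wz":0,"jaw":62},{"tx":0,"ty":0,"tz":-0.5,"wx":0,"wy":0,"wz":0,"jaw":62},{"tx":0,"ty":0,"tz":-0.59,"wx":0,"wy":0,"wz":0,"jaw":62},{"tx":0,"ty":0,"tz":-0.63,"wx":0,"wy":0,"wz":0,"jaw":62},{"tx":0,"ty":0,"tz":-0.63,"wx":0,"wy":0,"wz":0,"jaw":30},{"tx":0,"ty":0,"tz":-0.63,"wx":0,"wy":0,"wz":0,"jaw":30},{"tx":0,"ty":0,"tz":-0.63,"wx":0,"wy":0,"wz":0,"jaw":30}]' 40
python3 -m pendant '[{"tx":0,"ty":0,"tz":0,"wx":0,"wy":0,"wz":0,"jaw":30},{"tx":0,"ty":0,"tz":0,"wx":0,"wy":0,"wz":0,"jaw":30},{"tx":0,"ty":0,"tz":0,"wx":0,"wy":0,"wz":0,"jaw":30},{"tx":0,"ty":0,"tz":0.1,"wx":0,"wy":0,"wz":0,"jaw":30},{"tx":0,"ty":0,"tz":0.22,"wx":0,"wy":0,"wz":0,"jaw":30},{"tx":0,"ty":0,"tz":0.36,"wx":0,"wy":0,"wz":0,"jaw":30},{"tx":0,"ty":0,"tz":0.5,"wx":0,"wy":0,"wz":0,"jaw":30},{"tx":0,"ty":0,"tz":0.66,"wx":0,"wy":0,"wz":0,"jaw":30},{"tx":0,"ty":0,"tz":0.82,"wx":0,"wy":0,"wz":0,"jaw":30},{"tx":0,"ty":0,"tz":0.98,"wx":0,"wy":0,"wz":0,"jaw":30}]'
python3 -m pendant '[{"tx":0.03,"ty":0,"tz":0.12,"wx":0,"wy":0,"wz":0,"jaw":30},{"tx":0.08,"ty":0,"tz":0.22,"wx":0,"wy":0,"wz":0,"jaw":30},{"tx":0.15,"ty":0.01,"tz":0.28,"wx":0,"wy":0,"wz":0,"jaw":30},{"tx":0.24,"ty":0.01,"tz":0.3,"wx":0,"wy":0,"wz":0,"jaw":30},{"tx":0.34,"ty":0.02,"tz":0.3,"wx":0,"wy":0,"wz":0,"jaw":30},{"tx":0.44,"ty":0.02,"tz":0.3,"wx":0,"wy":0,"wz":0,"jaw":30},{"tx":0.54,"ty":0.03,"tz":0.3,"wx":0,"wy":0,"wz":0,"jaw":30},{"tx":0.65,"ty":0.03,"tz":0.3,"wx":0,"wy":0,"wz":0,"jaw":30},{"tx":0.76,"ty":0.04,"tz":0.3,"wx":0,"wy":0,"wz":0,"jaw":30},{"tx":0.88,"ty":0.05,"tz":0.3,"wx":0,"wy":0,"wz":0,"jaw":30}]'
python3 -m pendant '[{"tx":0.1,"ty":0,"tz":0,"wx":0,"wy":0,"wz":0,"jaw":30},{"tx":0.2,"ty":0.01,"tz":0,"wx":0,"wy":0,"wz":0,"jaw":30},{"tx":0.3,"ty":0.01,"tz":0,"wx":0,"wy":0,"wz":0,"jaw":30},{"tx":0.4,"ty":0.02,"tz":0,"wx":0,"wy":0,"wz":0,"jaw":30},{"tx":0.5,"ty":0.02,"tz":0,"wx":0,"wy":0,"wz":0,"jaw":30},{"tx":0.6,"ty":0.03,"tz":0,"wx":0,"wy":0,"wz":0,"jaw":30},{"tx":0.7,"ty":0.03,"tz":0,"wx":0,"wy":0,"wz":0,"jaw":30},{"tx":0.8,"ty":0.04,"tz":0,"wx":0,"wy":0,"wz":0,"jaw":30},{"tx":0.9,"ty":0.05,"tz":0,"wx":0,"wy":0,"wz":0,"jaw":30},{"tx":1,"ty":0.06,"tz":0,"wx":0,"wy":0,"wz":0,"jaw":30}]'
python3 -m pendant '[{"tx":0.12,"ty":0,"tz":0,"wx":0,"wy":0,"wz":0,"jaw":30},{"tx":0.24,"ty":0.01,"tz":0,"wx":0,"wy":0,"wz":0,"jaw":30},{"tx":0.34,"ty":0.02,"tz":0,"wx":0,"wy":0,"wz":0,"jaw":30},{"tx":0.44,"ty":0.03,"tz":0,"wx":0,"wy":0,"wz":0,"jaw":30},{"tx":0.52,"ty":0.03,"tz":0,"wx":0,"wy":0,"wz":0,"jaw":30},{"tx":0.57,"ty":0.03,"tz":0,"wx":0,"wy":0,"wz":0,"jaw":30},{"tx":0.58,"ty":0.03,"tz":0,"wx":0,"wy":0,"wz":0,"jaw":30},{"tx":0.58,"ty":0.03,"tz":-0.05,"wx":0,"wy":0,"wz":0,"jaw":30},{"tx":0.58,"ty":0.03,"tz":-0.12,"wx":0,"wy":0,"wz":0,"jaw":30},{"tx":0.58,"ty":0.03,"tz":-0.2,"wx":0,"wy":0,"wz":0,"jaw":30}]'
```

```text
time: 22.47
tool_pos: [416.0, 186.0, 19.2]
orientation: [-1.169, 1.27, -1.27]
wrist_force: [0.1, -0.6, -1.4]
width: 38.7
time: 23.3
tool_pos: [415.7, 185.8, 117.6]
orientation: [-1.169, 1.27, -1.27]
wrist_force: [0.1, 0.3, -0.8]
width: 38.7
time: 24.13
tool_pos: [504.8, 190.8, 146.1]
orientation: [-1.17, 1.271, -1.27]
wrist_force: [0.3, 0.3, -1.3]
width: 38.8
time: 24.97
tool_pos: [604.8, 196.8, 146.6]
orientation: [-1.169, 1.27, -1.27]
wrist_force: [0.1, -0.2, -1.9]
width: 39.0
time: 25.8
tool_pos: [661.5, 200.0, 126.3]
orientation: [-1.169, 1.27, -1.27]
wrist_force: [-0.8, 0.2, -0.8]
width: 38.8
```

```bash
python3 -m pendant '[{"tx":0,"ty":0,"tz":-0.1,"wx":0,"wy":0,"wz":0,"jaw":30},{"tx":0,"ty":0,"tz":-0.2,"wx":0,"wy":0,"wz":0,"jaw":30},{"tx":0,"ty":0,"tz":-0.3,"wx":0,"wy":0,"wz":0,"jaw":30},{"tx":0,"ty":0,"tz":-0.4,"wx":0,"wy":0,"wz":0,"jaw":30},{"tx":0,"ty":0,"tz":-0.5,"wx":0,"wy":0,"wz":0,"jaw":30},{"tx":0,"ty":0,"tz":-0.58,"wx":0,"wy":0,"wz":0,"jaw":30},{"tx":0,"ty":0,"tz":-0.65,"wx":0,"wy":0,"wz":0,"jaw":30},{"tx":0,"ty":0,"tz":-0.7,"wx":0,"wy":0,"wz":0,"jaw":30},{"tx":0,"ty":0,"tz":-0.74,"wx":0,"wy":0,"wz":0,"jaw":30},{"tx":0,"ty":0,"tz":-0.745,"wx":0,"wy":0,"wz":0,"jaw":30}]'
python3 -m pendant '[{"tx":0,"ty":0,"tz":0,"wx":0,"wy":0,"wz":0,"jaw":44},{"tx":0,"ty":0,"tz":0,"wx":0,"wy":0,"wz":0,"jaw":50},{"tx":0,"ty":0,"tz":0,"wx":0,"wy":0,"wz":0,"jaw":50},{"tx":0,"ty":0,"tz":0,"wx":0,"wy":0,"wz":0,"jaw":50},{"tx":0,"ty":0,"tz":0,"wx":0,"wy":0,"wz":0,"jaw":50},{"tx":0,"ty":0,"tz":0.08,"wx":0,"wy":0,"wz":0,"jaw":50},{"tx":0,"ty":0,"tz":0.17,"wx":0,"wy":0,"wz":0,"jaw":50},{"tx":0,"ty":0,"tz":0.27,"wx":0,"wy":0,"wz":0,"jaw":50},{"tx":0,"ty":0,"tz":0.4,"wx":0,"wy":0,"wz":0,"jaw":50},{"tx":0,"ty":0,"tz":0.54,"wx":0,"wy":0,"wz":0,"jaw":60}]'
python3 -m pendant '[{"tx":-0.05,"ty":0.02,"tz":0.12,"wx":0,"wy":0,"wz":0,"jaw":62},{"tx":-0.12,"ty":0.05,"tz":0.22,"wx":0,"wy":0,"wz":0,"jaw":62},{"tx":-0.21,"ty":0.08,"tz":0.3,"wx":0,"wy":0,"wz":0,"jaw":62},{"tx":-0.31,"ty":0.12,"tz":0.37,"wx":0,"wy":0,"wz":0,"jaw":62},{"tx":-0.42,"ty":0.16,"tz":0.42,"wx":0,"wy":0,"wz":0,"jaw":62},{"tx":-0.53,"ty":0.2,"tz":0.45,"wx":0,"wy":0,"wz":0,"jaw":62},{"tx":-0.65,"ty":0.24,"tz":0.45,"wx":0,"wy":0,"wz":0,"jaw":62},{"tx":-0.77,"ty":0.28,"tz":0.45,"wx":0,"wy":0,"wz":0,"jaw":62},{"tx":-0.88,"ty":0.33,"tz":0.45,"wx":0,"wy":0,"wz":0,"jaw":62},{"tx":-1,"ty":0.37,"tz":0.45,"wx":0,"wy":0,"wz":0,"jaw":62}]'
python3 -m pendant '[{"tx":-0.11,"ty":0.04,"tz":0,"wx":0,"wy":0,"wz":0,"jaw":62},{"tx":-0.22,"ty":0.08,"tz":0,"wx":0,"wy":0,"wz":0,"jaw":62},{"tx":-0.32,"ty":0.12,"tz":0,"wx":0,"wy":0,"wz":0,"jaw":62},{"tx":-0.42,"ty":0.16,"tz":0,"wx":0,"wy":0,"wz":0,"jaw":62},{"tx":-0.52,"ty":0.2,"tz":0,"wx":0,"wy":0,"wz":0,"jaw":62},{"tx":-0.62,"ty":0.23,"tz":0,"wx":0,"wy":0,"wz":0,"jaw":62},{"tx":-0.72,"ty":0.27,"tz":0,"wx":0,"wy":0,"wz":0,"jaw":62},{"tx":-0.82,"ty":0.31,"tz":0,"wx":0,"wy":0,"wz":0,"jaw":62},{"tx":-0.91,"ty":0.34,"tz":0,"wx":0,"wy":0,"wz":0,"jaw":62},{"tx":-1,"ty":0.37,"tz":0,"wx":0,"wy":0,"wz":0,"jaw":62}]'
python3 -c "
from h import *
where();tins(); stins()"
```

```text
time: 26.63
tool_pos: [662.0, 200.1, 52.3]
orientation: [-1.169, 1.27, -1.27]
wrist_force: [-0.1, 0.9, -0.9]
width: 38.8
time: 27.47
tool_pos: [662.0, 200.0, 107.9]
orientation: [-1.168, 1.27, -1.27]
wrist_force: [1.0, 0.0, -0.0]
width: 59.2
time: 28.3
tool_pos: [560.4, 237.6, 151.1]
orientation: [-1.17, 1.27, -1.269]
wrist_force: [0.0, -0.0, -0.3]
width: 61.8
time: 29.13
tool_pos: [461.1, 274.3, 151.3]
orientation: [-1.169, 1.27, -1.27]
wrist_force: [0.3, -0.0, -0.4]
width: 62.4
t 29.1 tcp [461.1 274.3 151.3] jawdir deg -4.7 down [ 0.  0. -1.] w 62.4 F [ 0.3 -0.  -0.4] q [-0.36  0.48 -0.38  1.9   0.24  0.81 -0.95]
px [182.8 162.2] 168 z70 [665. 201.] z45 [671. 207.] z78 [663. 199.]
px [194.4 196.8] 155 z70 [567. 165.] z45 [571. 170.] z78 [566. 164.]
px [212.9 200.3] 166 z70 [558. 114.] z45 [562. 117.] z78 [557. 113.]
px [323.1 260.4] 184 z70 [ 397. -186.] z45 [ 396. -190.] z78 [ 397. -185.]
px [140.8 267.3] 166 z70 [373. 307.] z45 [372. 316.] z78 [374. 305.]
px [225.9 278.2] 122 z70 [348.  75.] z45 [346.  77.] z78 [348.  74.]
side px [325.9 183.6] 102 z70 [ 387. -165.] z45 [ 399. -188.] z78 [ 384. -157.]
side px [222.8 203.1] 111 z70 [565. 111.] z45 [583.  96.] z78 [560. 115.]
side px [217.3 286.5] 193 z70 [377. 308.] z45 [388. 300.] z78 [373. 311.]
```

```bash
python3 -m pendant '[{"tx":-0.12,"ty":0.05,"tz":0,"wx":0,"wy":0,"wz":0,"jaw":62},{"tx":-0.24,"ty":0.1,"tz":0,"wx":0,"wy":0,"wz":0,"jaw":62},{"tx":-0.36,"ty":0.15,"tz":0,"wx":0,"wy":0,"wz":0,"jaw":62},{"tx":-0.48,"ty":0.2,"tz":0,"wx":0,"wy":0,"wz":0,"jaw":62},{"tx":-0.6,"ty":0.24,"tz":-0.02,"wx":0,"wy":0,"wz":0,"jaw":62},{"tx":-0.71,"ty":0.28,"tz":-0.06,"wx":0,"wy":0,"wz":0,"jaw":62},{"tx":-0.8,"ty":0.32,"tz":-0.12,"wx":0,"wy":0,"wz":0,"jaw":62},{"tx":-0.86,"ty":0.34,"tz":-0.2,"wx":0,"wy":0,"wz":0,"jaw":62},{"tx":-0.86,"ty":0.34,"tz":-0.3,"wx":0,"wy":0,"wz":0,"jaw":62},{"tx":-0.86,"ty":0.34,"tz":-0.4,"wx":0,"wy":0,"wz":0,"jaw":62}]'
python3 -m pendant '[{"tx":0,"ty":0,"tz":-0.1,"wx":0,"wy":0,"wz":0,"jaw":62},{"tx":0,"ty":0,"tz":-0.2,"wx":0,"wy":0,"wz":0,"jaw":62},{"tx":0,"ty":0,"tz":-0.3,"wx":0,"wy":0,"wz":0,"jaw":62},{"tx":0,"ty":0,"tz":-0.4,"wx":0,"wy":0,"wz":0,"jaw":62},{"tx":0,"ty":0,"tz":-0.5,"wx":0,"wy":0,"wz":0,"jaw":62},{"tx":0,"ty":0,"tz":-0.6,"wx":0,"wy":0,"wz":0,"jaw":62},{"tx":0,"ty":0,"tz":-0.67,"wx":0,"wy":0,"wz":0,"jaw":62},{"tx":0,"ty":0,"tz":-0.69,"wx":0,"wy":0,"wz":0,"jaw":40},{"tx":0,"ty":0,"tz":-0.69,"wx":0,"wy":0,"wz":0,"jaw":30},{"tx":0,"ty":0,"tz":-0.69,"wx":0,"wy":0,"wz":0,"jaw":30}]' 40
python3 -m pendant '[{"tx":0,"ty":0,"tz":0,"wx":0,"wy":0,"wz":0,"jaw":30},{"tx":0,"ty":0,"tz":0,"wx":0,"wy":0,"wz":0,"jaw":30},{"tx":0,"ty":0,"tz":0,"wx":0,"wy":0,"wz":0,"jaw":30},{"tx":0,"ty":0,"tz":0.1,"wx":0,"wy":0,"wz":0,"jaw":30},{"tx":0,"ty":0,"tz":0.22,"wx":0,"wy":0,"wz":0,"jaw":30},{"tx":0,"ty":0,"tz":0.36,"wx":0,"wy":0,"wz":0,"jaw":30},{"tx":0,"ty":0,"tz":0.5,"wx":0,"wy":0,"wz":0,"jaw":30},{"tx":0,"ty":0,"tz":0.66,"wx":0,"wy":0,"wz":0,"jaw":30},{"tx":0,"ty":0,"tz":0.82,"wx":0,"wy":0,"wz":0,"jaw":30},{"tx":0,"ty":0,"tz":0.98,"wx":0,"wy":0,"wz":0,"jaw":30}]'
```

```text
time: 30.07
tool_pos: [375.8, 308.0, 110.3]
orientation: [-1.169, 1.269, -1.27]
wrist_force: [-0.2, 0.1, -0.6]
width: 61.6
time: 30.9
tool_pos: [375.9, 307.9, 42.2]
orientation: [-1.169, 1.27, -1.27]
wrist_force: [-0.7, -1.0, -0.7]
width: 39.1
time: 31.73
tool_pos: [375.9, 307.8, 141.3]
orientation: [-1.169, 1.27, -1.27]
wrist_force: [-0.2, -0.5, -1.6]
width: 39.1
```

```bash
python3 -m pendant '[{"tx":0.04,"ty":-0.02,"tz":0.1,"wx":0,"wy":0,"wz":0,"jaw":30},{"tx":0.11,"ty":-0.05,"tz":0.18,"wx":0,"wy":0,"wz":0,"jaw":30},{"tx":0.2,"ty":-0.09,"tz":0.23,"wx":0,"wy":0,"wz":0,"jaw":30},{"tx":0.3,"ty":-0.14,"tz":0.25,"wx":0,"wy":0,"wz":0,"jaw":30},{"tx":0.41,"ty":-0.19,"tz":0.25,"wx":0,"wy":0,"wz":0,"jaw":30},{"tx":0.52,"ty":-0.24,"tz":0.25,"wx":0,"wy":0,"wz":0,"jaw":30},{"tx":0.64,"ty":-0.3,"tz":0.25,"wx":0,"wy":0,"wz":0,"jaw":30},{"tx":0.76,"ty":-0.35,"tz":0.25,"wx":0,"wy":0,"wz":0,"jaw":30},{"tx":0.88,"ty":-0.41,"tz":0.25,"wx":0,"wy":0,"wz":0,"jaw":30},{"tx":1,"ty":-0.46,"tz":0.25,"wx":0,"wy":0,"wz":0,"jaw":30}]' >/dev/null
python3 -m pendant '[{"tx":0.12,"ty":-0.06,"tz":0,"wx":0,"wy":0,"wz":0,"jaw":30},{"tx":0.24,"ty":-0.11,"tz":0,"wx":0,"wy":0,"wz":0,"jaw":30},{"tx":0.36,"ty":-0.17,"tz":0,"wx":0,"wy":0,"wz":0,"jaw":30},{"tx":0.48,"ty":-0.22,"tz":0,"wx":0,"wy":0,"wz":0,"jaw":30},{"tx":0.6,"ty":-0.28,"tz":0,"wx":0,"wy":0,"wz":0,"jaw":30},{"tx":0.72,"ty":-0.34,"tz":0,"wx":0,"wy":0,"wz":0,"jaw":30},{"tx":0.83,"ty":-0.39,"tz":0,"wx":0,"wy":0,"wz":0,"jaw":30},{"tx":0.91,"ty":-0.43,"tz":0,"wx":0,"wy":0,"wz":0,"jaw":30},{"tx":0.96,"ty":-0.45,"tz":0,"wx":0,"wy":0,"wz":0,"jaw":30},{"tx":0.96,"ty":-0.45,"tz":0,"wx":0,"wy":0,"wz":0,"jaw":30}]'
python3 -m pendant '[{"tx":0,"ty":0,"tz":-0.1,"wx":0,"wy":0,"wz":0,"jaw":30},{"tx":0,"ty":0,"tz":-0.2,"wx":0,"wy":0,"wz":0,"jaw":30},{"tx":0,"ty":0,"tz":-0.3,"wx":0,"wy":0,"wz":0,"jaw":30},{"tx":0,"ty":0,"tz":-0.4,"wx":0,"wy":0,"wz":0,"jaw":30},{"tx":0,"ty":0,"tz":-0.5,"wx":0,"wy":0,"wz":0,"jaw":30},{"tx":0,"ty":0,"tz":-0.6,"wx":0,"wy":0,"wz":0,"jaw":30},{"tx":0,"ty":0,"tz":-0.7,"wx":0,"wy":0,"wz":0,"jaw":30},{"tx":0,"ty":0,"tz":-0.8,"wx":0,"wy":0,"wz":0,"jaw":30},{"tx":0,"ty":0,"tz":-0.9,"wx":0,"wy":0,"wz":0,"jaw":30},{"tx":0,"ty":0,"tz":-1,"wx":0,"wy":0,"wz":0,"jaw":30}]'
python3 -m pendant '[{"tx":0,"ty":0,"tz":-0.06,"wx":0,"wy":0,"wz":0,"jaw":30},{"tx":0,"ty":0,"tz":-0.12,"wx":0,"wy":0,"wz":0,"jaw":30},{"tx":0,"ty":0,"tz":-0.155,"wx":0,"wy":0,"wz":0,"jaw":30},{"tx":0,"ty":0,"tz":-0.155,"wx":0,"wy":0,"wz":0,"jaw":30},{"tx":0,"ty":0,"tz":-0.155,"wx":0,"wy":0,"wz":0,"jaw":44},{"tx":0,"ty":0,"tz":-0.155,"wx":0,"wy":0,"wz":0,"jaw":50},{"tx":0,"ty":0,"tz":-0.155,"wx":0,"wy":0,"wz":0,"jaw":50},{"tx":0,"ty":0,"tz":-0.155,"wx":0,"wy":0,"wz":0,"jaw":50},{"tx":0,"ty":0,"tz":-0.155,"wx":0,"wy":0,"wz":0,"jaw":50},{"tx":0,"ty":0,"tz":-0.155,"wx":0,"wy":0,"wz":0,"jaw":50}]'
python3 -m pendant '[{"tx":0,"ty":0,"tz":0.08,"wx":0,"wy":0,"wz":0,"jaw":50},{"tx":0,"ty":0,"tz":0.16,"wx":0,"wy":0,"wz":0,"jaw":50},{"tx":0,"ty":0,"tz":0.26,"wx":0,"wy":0,"wz":0,"jaw":50},{"tx":0,"ty":0,"tz":0.36,"wx":0,"wy":0,"wz":0,"jaw":50},{"tx":0,"ty":0,"tz":0.46,"wx":0,"wy":0,"wz":0,"jaw":56},{"tx":-0.01,"ty":-0.04,"tz":0.57,"wx":0,"wy":0,"wz":0,"jaw":62},{"tx":-0.03,"ty":-0.1,"tz":0.68,"wx":0,"wy":0,"wz":0,"jaw":62},{"tx":-0.06,"ty":-0.18,"tz":0.79,"wx":0,"wy":0,"wz":0,"jaw":62},{"tx":-0.09,"ty":-0.26,"tz":0.9,"wx":0,"wy":0,"wz":0,"jaw":62},{"tx":-0.12,"ty":-0.35,"tz":1,"wx":0,"wy":0,"wz":0,"jaw":62}]'
```

```text
time: 33.4
tool_pos: [573.0, 216.2, 165.1]
orientation: [-1.168, 1.271, -1.271]
wrist_force: [0.4, -0.2, -1.8]
width: 39.2
time: 34.23
tool_pos: [571.9, 217.0, 64.3]
orientation: [-1.169, 1.27, -1.27]
wrist_force: [-0.3, -0.7, -1.8]
width: 39.0
time: 35.07
tool_pos: [572.1, 216.9, 49.9]
orientation: [-1.169, 1.27, -1.27]
wrist_force: [0.4, 0.5, 0.3]
width: 49.9
time: 35.9
tool_pos: [559.6, 180.8, 151.1]
orientation: [-1.169, 1.27, -1.27]
wrist_force: [-0.8, -0.0, 0.8]
width: 62.2
```

```bash
python3 -m pendant '[{"tx":-0.04,"ty":-0.1,"tz":0,"wx":0,"wy":0,"wz":0,"jaw":62},{"tx":-0.08,"ty":-0.2,"tz":0,"wx":0,"wy":0,"wz":0,"jaw":62},{"tx":-0.12,"ty":-0.3,"tz":0,"wx":0,"wy":0,"wz":0,"jaw":62},{"tx":-0.16,"ty":-0.4,"tz":0,"wx":0,"wy":0,"wz":0,"jaw":62},{"tx":-0.2,"ty":-0.5,"tz":0,"wx":0,"wy":0,"wz":0,"jaw":62},{"tx":-0.24,"ty":-0.6,"tz":0,"wx":0,"wy":0,"wz":0,"jaw":62},{"tx":-0.28,"ty":-0.7,"tz":0,"wx":0,"wy":0,"wz":0,"jaw":62},{"tx":-0.32,"ty":-0.8,"tz":0,"wx":0,"wy":0,"wz":0,"jaw":62},{"tx":-0.36,"ty":-0.9,"tz":0,"wx":0,"wy":0,"wz":0,"jaw":62},{"tx":-0.4,"ty":-1,"tz":0,"wx":0,"wy":0,"wz":0,"jaw":62}]' >/dev/null
python3 -m pendant '[{"tx":-0.04,"ty":-0.1,"tz":0,"wx":0,"wy":0,"wz":0,"jaw":62},{"tx":-0.08,"ty":-0.2,"tz":0,"wx":0,"wy":0,"wz":0,"jaw":62},{"tx":-0.12,"ty":-0.3,"tz":0,"wx":0,"wy":0,"wz":0,"jaw":62},{"tx":-0.16,"ty":-0.4,"tz":0,"wx":0,"wy":0,"wz":0,"jaw":62},{"tx":-0.2,"ty":-0.5,"tz":0,"wx":0,"wy":0,"wz":0,"jaw":62},{"tx":-0.24,"ty":-0.6,"tz":0,"wx":0,"wy":0,"wz":0,"jaw":62},{"tx":-0.28,"ty":-0.7,"tz":0,"wx":0,"wy":0,"wz":0,"jaw":62},{"tx":-0.32,"ty":-0.8,"tz":0,"wx":0,"wy":0,"wz":0,"jaw":62},{"tx":-0.36,"ty":-0.9,"tz":0,"wx":0,"wy":0,"wz":0,"jaw":62},{"tx":-0.4,"ty":-1,"tz":0,"wx":0,"wy":0,"wz":0,"jaw":62}]' >/dev/null
python3 -m pendant '[{"tx":-0.04,"ty":-0.09,"tz":0,"wx":0,"wy":0,"wz":0,"jaw":62},{"tx":-0.08,"ty":-0.18,"tz":0,"wx":0,"wy":0,"wz":0,"jaw":62},{"tx":-0.12,"ty":-0.27,"tz":0,"wx":0,"wy":0,"wz":0,"jaw":62},{"tx":-0.16,"ty":-0.36,"tz":0,"wx":0,"wy":0,"wz":0,"jaw":62},{"tx":-0.2,"ty":-0.45,"tz":0,"wx":0,"wy":0,"wz":0,"jaw":62},{"tx":-0.24,"ty":-0.54,"tz":0,"wx":0,"wy":0,"wz":0,"jaw":62},{"tx":-0.28,"ty":-0.63,"tz":0,"wx":0,"wy":0,"wz":0,"jaw":62},{"tx":-0.32,"ty":-0.72,"tz":0,"wx":0,"wy":0,"wz":0,"jaw":62},{"tx":-0.36,"ty":-0.8,"tz":0,"wx":0,"wy":0,"wz":0,"jaw":62},{"tx":-0.4,"ty":-0.85,"tz":0,"wx":0,"wy":0,"wz":0,"jaw":62}]'
python3 -c "
from h import *
where();tins(); stins()"
```

```text
time: 38.4
tool_pos: [439.5, -104.3, 149.8]
orientation: [-1.169, 1.271, -1.271]
wrist_force: [-0.6, -0.2, 0.8]
width: 62.0
t 38.4 tcp [ 439.5 -104.3  149.8] jawdir deg -4.8 down [-0. -0. -1.] w 62.0 F [-0.6 -0.2  0.8] q [ 0.41  0.37 -0.38  2.1   0.21  0.7  -0.19]
px [182.8 162.3] 158 z70 [665. 201.] z45 [671. 207.] z78 [663. 199.]
px [175.6 195.2] 148 z70 [572. 218.] z45 [576. 224.] z78 [570. 216.]
px [194.3 196.8] 153 z70 [567. 166.] z45 [571. 170.] z78 [566. 164.]
px [212.8 200.3] 163 z70 [558. 114.] z45 [562. 118.] z78 [557. 113.]
px [225.8 278.4] 123 z70 [347.  75.] z45 [345.  77.] z78 [348.  74.]
side px [326.  183.3] 93 z70 [ 388. -166.] z45 [ 400. -189.] z78 [ 384. -158.]
side px [177.4 200.5] 101 z70 [672. 195.] z45 [693. 184.] z78 [666. 199.]
side px [222.8 203.1] 105 z70 [565. 111.] z45 [583.  96.] z78 [559. 115.]
side px [207.7 210.8] 112 z70 [575. 161.] z45 [593. 149.] z78 [570. 165.]
side px [193.1 220.3] 115 z70 [580. 213.] z45 [598. 202.] z78 [574. 217.]
side px [286.4 235.4] 93 z70 [351.  74.] z45 [362.  59.] z78 [347.  79.]
```

```bash
python3 -m pendant '[{"tx":-0.07,"ty":-0.13,"tz":0,"wx":0,"wy":0,"wz":0,"jaw":62},{"tx":-0.13,"ty":-0.26,"tz":0,"wx":0,"wy":0,"wz":0,"jaw":62},{"tx":-0.2,"ty":-0.4,"tz":-0.04,"wx":0,"wy":0,"wz":0,"jaw":62},{"tx":-0.27,"ty":-0.54,"tz":-0.1,"wx":0,"wy":0,"wz":0,"jaw":62},{"tx":-0.33,"ty":-0.68,"tz":-0.18,"wx":0,"wy":0,"wz":0,"jaw":62},{"tx":-0.38,"ty":-0.79,"tz":-0.28,"wx":0,"wy":0,"wz":0,"jaw":62},{"tx":-0.41,"ty":-0.86,"tz":-0.38,"wx":0,"wy":0,"wz":0,"jaw":62},{"tx":-0.41,"ty":-0.86,"tz":-0.48,"wx":0,"wy":0,"wz":0,"jaw":62},{"tx":-0.41,"ty":-0.86,"tz":-0.58,"wx":0,"wy":0,"wz":0,"jaw":62},{"tx":-0.41,"ty":-0.86,"tz":-0.68,"wx":0,"wy":0,"wz":0,"jaw":62}]'
python3 -m pendant '[{"tx":0,"ty":0,"tz":-0.1,"wx":0,"wy":0,"wz":0,"jaw":62},{"tx":0,"ty":0,"tz":-0.2,"wx":0,"wy":0,"wz":0,"jaw":62},{"tx":0,"ty":0,"tz":-0.3,"wx":0,"wy":0,"wz":0,"jaw":62},{"tx":0,"ty":0,"tz":-0.4,"wx":0,"wy":0,"wz":0,"jaw":62},{"tx":0,"ty":0,"tz":-0.5,"wx":0,"wy":0,"wz":0,"jaw":62},{"tx":0,"ty":0,"tz":-0.58,"wx":0,"wy":0,"wz":0,"jaw":62},{"tx":0,"ty":0,"tz":-0.64,"wx":0,"wy":0,"wz":0,"jaw":62},{"tx":0,"ty":0,"tz":-0.64,"wx":0,"wy":0,"wz":0,"jaw":40},{"tx":0,"ty":0,"tz":-0.64,"wx":0,"wy":0,"wz":0,"jaw":30},{"tx":0,"ty":0,"tz":-0.64,"wx":0,"wy":0,"wz":0,"jaw":30}]' 40
python3 -m pendant '[{"tx":0,"ty":0,"tz":0,"wx":0,"wy":0,"wz":0,"jaw":30},{"tx":0,"ty":0,"tz":0,"wx":0,"wy":0,"wz":0,"jaw":30},{"tx":0,"ty":0,"tz":0,"wx":0,"wy":0,"wz":0,"jaw":30},{"tx":0,"ty":0,"tz":0.1,"wx":0,"wy":0,"wz":0,"jaw":30},{"tx":0,"ty":0,"tz":0.22,"wx":0,"wy":0,"wz":0,"jaw":30},{"tx":0,"ty":0,"tz":0.36,"wx":0,"wy":0,"wz":0,"jaw":30},{"tx":0,"ty":0,"tz":0.5,"wx":0,"wy":0,"wz":0,"jaw":30},{"tx":0,"ty":0,"tz":0.66,"wx":0,"wy":0,"wz":0,"jaw":30},{"tx":0,"ty":0,"tz":0.82,"wx":0,"wy":0,"wz":0,"jaw":30},{"tx":0,"ty":0,"tz":0.98,"wx":0,"wy":0,"wz":0,"jaw":30}]'
```

```text
time: 39.33
tool_pos: [399.3, -188.8, 81.4]
orientation: [-1.168, 1.27, -1.27]
wrist_force: [-1.0, 0.2, -0.6]
width: 62.3
time: 40.17
tool_pos: [399.1, -189.0, 18.1]
orientation: [-1.169, 1.27, -1.27]
wrist_force: [-0.4, -0.7, -0.6]
width: 39.0
time: 41.0
tool_pos: [398.7, -189.0, 116.7]
orientation: [-1.169, 1.27, -1.27]
wrist_force: [-0.1, -0.2, -0.1]
width: 39.0
```

```bash
python3 -m pendant '[{"tx":0.04,"ty":0.05,"tz":0.1,"wx":0,"wy":0,"wz":0,"jaw":30},{"tx":0.1,"ty":0.12,"tz":0.2,"wx":0,"wy":0,"wz":0,"jaw":30},{"tx":0.17,"ty":0.2,"tz":0.28,"wx":0,"wy":0,"wz":0,"jaw":30},{"tx":0.25,"ty":0.3,"tz":0.33,"wx":0,"wy":0,"wz":0,"jaw":30},{"tx":0.34,"ty":0.4,"tz":0.35,"wx":0,"wy":0,"wz":0,"jaw":30},{"tx":0.43,"ty":0.51,"tz":0.35,"wx":0,"wy":0,"wz":0,"jaw":30},{"tx":0.52,"ty":0.62,"tz":0.35,"wx":0,"wy":0,"wz":0,"jaw":30},{"tx":0.61,"ty":0.73,"tz":0.35,"wx":0,"wy":0,"wz":0,"jaw":30},{"tx":0.7,"ty":0.84,"tz":0.35,"wx":0,"wy":0,"wz":0,"jaw":30},{"tx":0.8,"ty":0.95,"tz":0.35,"wx":0,"wy":0,"wz":0,"jaw":30}]' >/dev/null
python3 -m pendant '[{"tx":0.08,"ty":0.1,"tz":0,"wx":0,"wy":0,"wz":0,"jaw":30},{"tx":0.17,"ty":0.2,"tz":0,"wx":0,"wy":0,"wz":0,"jaw":30},{"tx":0.25,"ty":0.3,"tz":0,"wx":0,"wy":0,"wz":0,"jaw":30},{"tx":0.33,"ty":0.4,"tz":0,"wx":0,"wy":0,"wz":0,"jaw":30},{"tx":0.42,"ty":0.5,"tz":0,"wx":0,"wy":0,"wz":0,"jaw":30},{"tx":0.5,"ty":0.6,"tz":0,"wx":0,"wy":0,"wz":0,"jaw":30},{"tx":0.58,"ty":0.7,"tz":0,"wx":0,"wy":0,"wz":0,"jaw":30},{"tx":0.67,"ty":0.8,"tz":0,"wx":0,"wy":0,"wz":0,"jaw":30},{"tx":0.75,"ty":0.9,"tz":0,"wx":0,"wy":0,"wz":0,"jaw":30},{"tx":0.84,"ty":1,"tz":0,"wx":0,"wy":0,"wz":0,"jaw":30}]' >/dev/null
python3 -m pendant '[{"tx":0.08,"ty":0.1,"tz":0,"wx":0,"wy":0,"wz":0,"jaw":30},{"tx":0.17,"ty":0.2,"tz":0,"wx":0,"wy":0,"wz":0,"jaw":30},{"tx":0.25,"ty":0.3,"tz":0,"wx":0,"wy":0,"wz":0,"jaw":30},{"tx":0.33,"ty":0.4,"tz":0,"wx":0,"wy":0,"wz":0,"jaw":30},{"tx":0.42,"ty":0.5,"tz":0,"wx":0,"wy":0,"wz":0,"jaw":30},{"tx":0.5,"ty":0.6,"tz":0,"wx":0,"wy":0,"wz":0,"jaw":30},{"tx":0.58,"ty":0.7,"tz":0,"wx":0,"wy":0,"wz":0,"jaw":30},{"tx":0.67,"ty":0.8,"tz":0,"wx":0,"wy":0,"wz":0,"jaw":30},{"tx":0.75,"ty":0.9,"tz":0,"wx":0,"wy":0,"wz":0,"jaw":30},{"tx":0.83,"ty":0.98,"tz":0,"wx":0,"wy":0,"wz":0,"jaw":30}]'
python3 -m pendant '[{"tx":0.06,"ty":0.07,"tz":0,"wx":0,"wy":0,"wz":0,"jaw":30},{"tx":0.09,"ty":0.11,"tz":0,"wx":0,"wy":0,"wz":0,"jaw":30},{"tx":0.09,"ty":0.11,"tz":-0.08,"wx":0,"wy":0,"wz":0,"jaw":30},{"tx":0.09,"ty":0.11,"tz":-0.19,"wx":0,"wy":0,"wz":0,"jaw":30},{"tx":0.09,"ty":0.11,"tz":-0.3,"wx":0,"wy":0,"wz":0,"jaw":30},{"tx":0.09,"ty":0.11,"tz":-0.42,"wx":0,"wy":0,"wz":0,"jaw":30},{"tx":0.09,"ty":0.11,"tz":-0.54,"wx":0,"wy":0,"wz":0,"jaw":30},{"tx":0.09,"ty":0.11,"tz":-0.66,"wx":0,"wy":0,"wz":0,"jaw":30},{"tx":0.09,"ty":0.11,"tz":-0.76,"wx":0,"wy":0,"wz":0,"jaw":30},{"tx":0.09,"ty":0.11,"tz":-0.84,"wx":0,"wy":0,"wz":0,"jaw":30}]'
```

```text
time: 43.5
tool_pos: [646.6, 105.5, 150.8]
orientation: [-1.169, 1.27, -1.269]
wrist_force: [0.3, 0.6, -0.7]
width: 39.1
time: 44.33
tool_pos: [654.5, 114.7, 65.1]
orientation: [-1.17, 1.271, -1.27]
wrist_force: [0.5, 0.8, -1.5]
width: 38.8
```

```bash
python3 -m pendant '[{"tx":0,"ty":0,"tz":-0.05,"wx":0,"wy":0,"wz":0,"jaw":30},{"tx":0,"ty":0,"tz":-0.1,"wx":0,"wy":0,"wz":0,"jaw":30},{"tx":0,"ty":0,"tz":-0.14,"wx":0,"wy":0,"wz":0,"jaw":30},{"tx":0,"ty":0,"tz":-0.15,"wx":0,"wy":0,"wz":0,"jaw":30},{"tx":0,"ty":0,"tz":-0.15,"wx":0,"wy":0,"wz":0,"jaw":30},{"tx":0,"ty":0,"tz":-0.15,"wx":0,"wy":0,"wz":0,"jaw":44},{"tx":0,"ty":0,"tz":-0.15,"wx":0,"wy":0,"wz":0,"jaw":50},{"tx":0,"ty":0,"tz":-0.15,"wx":0,"wy":0,"wz":0,"jaw":50},{"tx":0,"ty":0,"tz":-0.15,"wx":0,"wy":0,"wz":0,"jaw":50},{"tx":0,"ty":0,"tz":-0.15,"wx":0,"wy":0,"wz":0,"jaw":50}]'
python3 -m pendant '[{"tx":0,"ty":0,"tz":0.08,"wx":0,"wy":0,"wz":0,"jaw":50},{"tx":0,"ty":0,"tz":0.16,"wx":0,"wy":0,"wz":0,"jaw":50},{"tx":0,"ty":0,"tz":0.26,"wx":0,"wy":0,"wz":0,"jaw":50},{"tx":0,"ty":0,"tz":0.36,"wx":0,"wy":0,"wz":0,"jaw":50},{"tx":0,"ty":0,"tz":0.46,"wx":0,"wy":0,"wz":0,"jaw":56},{"tx":0,"ty":0,"tz":0.57,"wx":0,"wy":0,"wz":0,"jaw":62},{"tx":0,"ty":0,"tz":0.68,"wx":0,"wy":0,"wz":0,"jaw":62},{"tx":-0.02,"ty":-0.08,"tz":0.79,"wx":0,"wy":0,"wz":0,"jaw":62},{"tx":-0.04,"ty":-0.17,"tz":0.9,"wx":0,"wy":0,"wz":0,"jaw":62},{"tx":-0.06,"ty":-0.27,"tz":1,"wx":0,"wy":0,"wz":0,"jaw":62}]'
python3 -m pendant '[{"tx":-0.02,"ty":-0.1,"tz":0,"wx":0,"wy":0,"wz":0,"jaw":62},{"tx":-0.04,"ty":-0.2,"tz":0,"wx":0,"wy":0,"wz":0,"jaw":62},{"tx":-0.06,"ty":-0.3,"tz":0,"wx":0,"wy":0,"wz":0,"jaw":62},{"tx":-0.07,"ty":-0.4,"tz":0,"wx":0,"wy":0,"wz":0,"jaw":62},{"tx":-0.09,"ty":-0.5,"tz":0,"wx":0,"wy":0,"wz":0,"jaw":62},{"tx":-0.11,"ty":-0.6,"tz":0,"wx":0,"wy":0,"wz":0,"jaw":62},{"tx":-0.13,"ty":-0.7,"tz":0,"wx":0,"wy":0,"wz":0,"jaw":62},{"tx":-0.15,"ty":-0.8,"tz":0,"wx":0,"wy":0,"wz":0,"jaw":62},{"tx":-0.16,"ty":-0.9,"tz":0,"wx":0,"wy":0,"wz":0,"jaw":62},{"tx":-0.18,"ty":-1,"tz":0,"wx":0,"wy":0,"wz":0,"jaw":62}]'
python3 -c "
from h import *
where();c=grab('top');d=grab('side');tins(c); stins(d)
cv2.imwrite('pics/v4.png',np.hstack([cv2.resize(c['frame'][130:230,145:245],(400,400),interpolation=cv2.INTER_CUBIC),cv2.resize(d['frame'][160:260,145:245],(400,400),interpolation=cv2.INTER_CUBIC)]))"
```

```text
time: 45.17
tool_pos: [655.1, 115.0, 52.1]
orientation: [-1.168, 1.27, -1.27]
wrist_force: [0.1, -0.6, -0.5]
width: 49.7
time: 46.0
tool_pos: [648.8, 86.9, 153.1]
orientation: [-1.169, 1.27, -1.27]
wrist_force: [-0.0, -0.5, 1.1]
width: 62.0
time: 46.83
tool_pos: [630.9, -13.0, 151.8]
orientation: [-1.169, 1.27, -1.27]
wrist_force: [-0.6, 0.4, -0.0]
width: 62.0
t 46.8 tcp [630.9 -13.  151.8] jawdir deg -4.7 down [ 0.  0. -1.] w 62.0 F [-0.6  0.4 -0. ] q [ 0.17  0.6  -0.36  1.65  0.25  0.94 -0.37]
px [182.9 162.1] 186 z70 [665. 201.] z45 [672. 206.] z78 [663. 199.]
px [213.4 164.9] 186 z70 [657. 115.] z45 [664. 118.] z78 [655. 114.]
px [175.6 195.4] 158 z70 [571. 218.] z45 [575. 224.] z78 [570. 216.]
px [194.5 196.7] 167 z70 [568. 165.] z45 [571. 170.] z78 [566. 164.]
px [213.  200.4] 178 z70 [558. 114.] z45 [561. 117.] z78 [557. 113.]
px [225.9 278.4] 125 z70 [347.  75.] z45 [345.  77.] z78 [348.  74.]
side px [200.2 187.8] 101 z70 [662. 114.] z45 [683. 100.] z78 [656. 119.]
side px [177.4 200.5] 101 z70 [672. 195.] z45 [693. 184.] z78 [666. 199.]
side px [222.8 203.1] 106 z70 [565. 111.] z45 [583.  96.] z78 [560. 115.]
side px [207.8 210.9] 115 z70 [575. 161.] z45 [593. 149.] z78 [569. 165.]
side px [193.1 220.3] 115 z70 [580. 213.] z45 [598. 202.] z78 [574. 217.]
side px [286.4 235.4] 93 z70 [351.  74.] z45 [362.  59.] z78 [347.  79.]
```

View pics/v4.png

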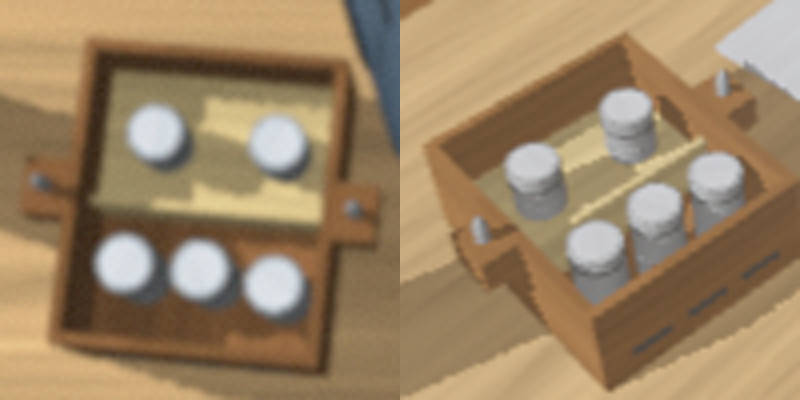

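All five tins stand upright with their lids below the rim: shorts at crop (157,133) and (279,143), talls at (125,263), (199,270) and (275,286). Before covering, I'll refine the pins' position using grey-pixel centroids in both views.

```bash
python3 - <<'E'
from h import *
c=grab('top');d=grab('side')
def cen(c,u0,v0,w=5):
    f=c['frame'];u0,v0=int(u0),int(v0); p=f[v0-w:v0+w+1,u0-w:u0+w+1].astype(float)
    b=p[...,0]-0.75*p[...,2]   # blue-ness against wood
    wt=np.clip(b-np.percentile(b,75)-8,0,None); yy,xx=np.mgrid[v0-w:v0+w+1,u0-w:u0+w+1]
    return (wt*xx).sum()/wt.sum(),(wt*yy).sum()/wt.sum(),(wt>0).sum()
for n,cam,pts in(('top',c,((155,175),(233,182))),('side',d,((165,217),(225,181)))):
    q=[cen(cam,*p) for p in pts]; print(n,np.round(q,2).tolist())
    for z in (98,102,110):
        a,b=[onz(cam,u,v,z) for u,v,_ in q]; e=b-a
        print(z,a[:2].round(1),b[:2].round(1),'L',np.linalg.norm(e).round(1),'mid',((a+b)/2)[:2].round(1),'yaw',np.degrees(np.arctan2(e[0],-e[1])).round(2))
E
python3 -m pendant '[{"tx":-0.01,"ty":-0.1,"tz":0,"wx":0,"wy":0,"wz":0.005,"jaw":50},{"tx":-0.03,"ty":-0.2,"tz":0,"wx":0,"wy":0,"wz":0.01,"jaw":50},{"tx":-0.04,"ty":-0.3,"tz":0,"wx":0,"wy":0,"wz":0.015,"jaw":50},{"tx":-0.06,"ty":-0.4,"tz":0,"wx":0,"wy":0,"wz":0.02,"jaw":50},{"tx":-0.07,"ty":-0.5,"tz":0,"wx":0,"wy":0,"wz":0.025,"jaw":50},{"tx":-0.08,"ty":-0.6,"tz":0,"wx":0,"wy":0,"wz":0.03,"jaw":50},{"tx":-0.1,"ty":-0.7,"tz":0,"wx":0,"wy":0,"wz":0.035,"jaw":50},{"tx":-0.11,"ty":-0.8,"tz":0,"wx":0,"wy":0,"wz":0.04,"jaw":50},{"tx":-0.13,"ty":-0.9,"tz":0,"wx":0,"wy":0,"wz":0.046,"jaw":50},{"tx":-0.14,"ty":-1,"tz":0,"wx":0,"wy":0,"wz":0.046,"jaw":50}]'
python3 -m pendant '[{"tx":-0.01,"ty":-0.1,"tz":0,"wx":0,"wy":0,"wz":0,"jaw":50},{"tx":-0.02,"ty":-0.2,"tz":-0.02,"wx":0,"wy":0,"wz":0,"jaw":50},{"tx":-0.04,"ty":-0.3,"tz":-0.06,"wx":0,"wy":0,"wz":0,"jaw":50},{"tx":-0.06,"ty":-0.39,"tz":-0.12,"wx":0,"wy":0,"wz":0,"jaw":50},{"tx":-0.07,"ty":-0.45,"tz":-0.2,"wx":0,"wy":0,"wz":0,"jaw":50},{"tx":-0.07,"ty":-0.47,"tz":-0.3,"wx":0,"wy":0,"wz":0,"jaw":50},{"tx":-0.07,"ty":-0.47,"tz":-0.4,"wx":0,"wy":0,"wz":0,"jaw":50},{"tx":-0.07,"ty":-0.47,"tz":-0.5,"wx":0,"wy":0,"wz":0,"jaw":50},{"tx":-0.07,"ty":-0.47,"tz":-0.6,"wx":0,"wy":0,"wz":0,"jaw":50},{"tx":-0.07,"ty":-0.47,"tz":-0.7,"wx":0,"wy":0,"wz":0,"jaw":50}]'
```

```text
top [[154.5, 175.09, 23.0], [232.89, 181.86, 22.0]]
98 [622.1 271. ] [604.2  57.8] L 213.9 mid [613.2 164.4] yaw -4.8
102 [621.2 269.7] [603.4  57.5] L 213.0 mid [612.3 163.6] yaw -4.8
110 [619.5 267.3] [601.9  56.9] L 211.2 mid [610.7 162.1] yaw -4.8
side [[164.57, 217.27, 26.0], [225.28, 180.27, 23.0]]
98 [625.5 271.8] [607.6  57.1] L 215.4 mid [616.6 164.5] yaw -4.75
102 [622.3 273.3] [604.5  59.8] L 214.3 mid [613.4 166.6] yaw -4.75
110 [615.8 276.4] [598.3  65.1] L 212.0 mid [607.1 170.7] yaw -4.75
time: 47.87
tool_pos: [617.1, -111.4, 151.9]
orientation: [-1.238, 1.162, -1.162]
wrist_force: [-1.3, -0.2, 0.4]
width: 49.8
time: 48.7
tool_pos: [609.9, -158.2, 80.5]
orientation: [-1.238, 1.164, -1.162]
wrist_force: [-0.1, -0.5, 0.4]
width: 50.1
```

Run:
```python
from h import *
d=grab('side');c=grab('top'); d['frame']=cv2.imread('pics/side0.png'); c['frame']=cv2.imread('pics/top0.png')
def cen(c,u0,v0,w=4):
    f=c['frame'];u0,v0=int(round(u0)),int(round(v0)); p=f[v0-w:v0+w+1,u0-w:u0+w+1].astype(float)
    b=p[...,2]-p[...,0]; wt=np.clip(b-np.median(b)-12,0,None); yy,xx=np.mgrid[v0-w:v0+w+1,u0-w:u0+w+1]
    return (wt*xx).sum()/wt.sum(),(wt*yy).sum()/wt.sum(),(wt>0).sum()
for n,cam in(('top',c),('side',d)):
    q=[cen(cam,*proj(cam,P)) for P in((604.5,-52.5,7),(617.7,-266.5,7))]
    a,b=[onz(cam,u,v,5) for u,v,_ in q]; e=b-a
    print(n,np.round(q,2).tolist(),a[:2].round(1),b[:2].round(1),'L',np.linalg.norm(e).round(1),'mid',((a+b)/2)[:2].round(1),'yaw',np.degrees(np.arctan2(e[0],-e[1])).round(2))
# bar top in side view (z=40), dark brown
g=cv2.cvtColor(d['frame'],cv2.COLOR_BGR2HSV); u,v=proj(d,(610,-160,40)); 
print('bar top proj side',u,v)
where()
```

```text
top [[273.65, 187.53, 18.0], [346.03, 184.58, 16.0]] [606.2 -54.6] [ 616.8 -268. ] L 213.6 mid [ 611.5 -161.3] yaw 2.82
side [[249.16, 184.33, 7.0], [290.55, 147.74, 13.0]] [606.7 -45.7] [ 625.8 -291.4] L 246.5 mid [ 616.3 -168.5] yaw 4.43
bar top proj side 270.9769799713056 159.63088345563034
t 48.8 tcp [ 608.9 -158.3   79.6] jawdir deg 3.6 down [-0.003  0.001 -1.   ] w 50.0 F [-0.8  0.1  0.4] q [ 0.41  0.69 -0.38  1.72  0.33  0.8  -0.06]
```

```bash
python3 -m pendant '[{"tx":0.02,"ty":-0.02,"tz":-0.08,"wx":0,"wy":0,"wz":-0.003,"jaw":50},{"tx":0.02,"ty":-0.02,"tz":-0.17,"wx":0,"wy":0,"wz":-0.003,"jaw":50},{"tx":0.02,"ty":-0.02,"tz":-0.26,"wx":0,"wy":0,"wz":-0.003,"jaw":50},{"tx":0.02,"ty":-0.02,"tz":-0.35,"wx":0,"wy":0,"wz":-0.003,"jaw":50},{"tx":0.02,"ty":-0.02,"tz":-0.43,"wx":0,"wy":0,"wz":-0.003,"jaw":50},{"tx":0.02,"ty":-0.02,"tz":-0.51,"wx":0,"wy":0,"wz":-0.003,"jaw":50},{"tx":0.02,"ty":-0.02,"tz":-0.58,"wx":0,"wy":0,"wz":-0.003,"jaw":50},{"tx":0.02,"ty":-0.02,"tz":-0.63,"wx":0,"wy":0,"wz":-0.003,"jaw":50},{"tx":0.02,"ty":-0.02,"tz":-0.66,"wx":0,"wy":0,"wz":-0.003,"jaw":50},{"tx":0.02,"ty":-0.02,"tz":-0.67,"wx":0,"wy":0,"wz":-0.003,"jaw":50}]'
python3 -m pendant '[{"tx":0,"ty":0,"tz":0,"wx":0,"wy":0,"wz":0,"jaw":40},{"tx":0,"ty":0,"tz":0,"wx":0,"wy":0,"wz":0,"jaw":30},{"tx":0,"ty":0,"tz":0,"wx":0,"wy":0,"wz":0,"jaw":20},{"tx":0,"ty":0,"tz":0,"wx":0,"wy":0,"wz":0,"jaw":8},{"tx":0,"ty":0,"tz":0,"wx":0,"wy":0,"wz":0,"jaw":8},{"tx":0,"ty":0,"tz":0,"wx":0,"wy":0,"wz":0,"jaw":8},{"tx":0,"ty":0,"tz":0,"wx":0,"wy":0,"wz":0,"jaw":8},{"tx":0,"ty":0,"tz":0,"wx":0,"wy":0,"wz":0,"jaw":8},{"tx":0,"ty":0,"tz":0,"wx":0,"wy":0,"wz":0,"jaw":8},{"tx":0,"ty":0,"tz":0,"wx":0,"wy":0,"wz":0,"jaw":8}]' 80
python3 -c "
from h import *
where()"
```

```text
time: 49.63
tool_pos: [611.8, -160.9, 14.2]
orientation: [-1.234, 1.171, -1.17]
wrist_force: [0.1, 0.2, -0.3]
width: 50.0
time: 50.47
tool_pos: [612.1, -161.1, 15.5]
orientation: [-1.233, 1.17, -1.171]
wrist_force: [-1.9, 0.2, 6.0]
width: 14.4
t 50.5 tcp [ 612.1 -161.1   15.5] jawdir deg 3.0 down [ 0.001 -0.    -1.   ] w 14.4 F [-1.9  0.2  6. ] q [ 0.39  0.77 -0.33  1.75  0.37  0.68 -0.1 ]
```

```bash
python3 -m pendant '[{"tx":0,"ty":0,"tz":0.05,"wx":0,"wy":0,"wz":0,"jaw":8},{"tx":0,"ty":0,"tz":0.12,"wx":0,"wy":0,"wz":0,"jaw":8},{"tx":0,"ty":0,"tz":0.21,"wx":0,"wy":0,"wz":0,"jaw":8},{"tx":0,"ty":0,"tz":0.31,"wx":0,"wy":0,"wz":0,"jaw":8},{"tx":0,"ty":0,"tz":0.42,"wx":0,"wy":0,"wz":0,"jaw":8},{"tx":0,"ty":0,"tz":0.53,"wx":0,"wy":0,"wz":0,"jaw":8},{"tx":0,"ty":0,"tz":0.65,"wx":0,"wy":0,"wz":0,"jaw":8},{"tx":0,"ty":0,"tz":0.77,"wx":0,"wy":0,"wz":0,"jaw":8},{"tx":0,"ty":0,"tz":0.89,"wx":0,"wy":0,"wz":0,"jaw":8},{"tx":0,"ty":0,"tz":1,"wx":0,"wy":0,"wz":0,"jaw":8}]'
python3 -m pendant '[{"tx":0,"ty":0.03,"tz":0.1,"wx":0,"wy":0,"wz":0,"jaw":8},{"tx":0,"ty":0.08,"tz":0.2,"wx":0,"wy":0,"wz":0,"jaw":8},{"tx":0,"ty":0.14,"tz":0.3,"wx":0,"wy":0,"wz":0,"jaw":8},{"tx":0,"ty":0.22,"tz":0.36,"wx":0,"wy":0,"wz":-0.005,"jaw":8},{"tx":0,"ty":0.3,"tz":0.4,"wx":0,"wy":0,"wz":-0.01,"jaw":8},{"tx":0,"ty":0.4,"tz":0.4,"wx":0,"wy":0,"wz":-0.015,"jaw":8},{"tx":0,"ty":0.5,"tz":0.4,"wx":0,"wy":0,"wz":-0.02,"jaw":8},{"tx":0,"ty":0.6,"tz":0.4,"wx":0,"wy":0,"wz":-0.025,"jaw":8},{"tx":0,"ty":0.7,"tz":0.4,"wx":0,"wy":0,"wz":-0.03,"jaw":8},{"tx":0,"ty":0.8,"tz":0.4,"wx":0,"wy":0,"wz":-0.035,"jaw":8}]'
python3 -m pendant '[{"tx":0,"ty":0.1,"tz":0,"wx":0,"wy":0,"wz":-0.004,"jaw":8},{"tx":0,"ty":0.2,"tz":0,"wx":0,"wy":0,"wz":-0.008,"jaw":8},{"tx":0,"ty":0.3,"tz":0,"wx":0,"wy":0,"wz":-0.008,"jaw":8},{"tx":0,"ty":0.4,"tz":0,"wx":0,"wy":0,"wz":-0.008,"jaw":8},{"tx":0,"ty":0.5,"tz":0,"wx":0,"wy":0,"wz":-0.008,"jaw":8},{"tx":0,"ty":0.6,"tz":0,"wx":0,"wy":0,"wz":-0.008,"jaw":8},{"tx":0,"ty":0.7,"tz":0,"wx":0,"wy":0,"wz":-0.008,"jaw":8},{"tx":0,"ty":0.8,"tz":0,"wx":0,"wy":0,"wz":-0.008,"jaw":8},{"tx":0,"ty":0.9,"tz":0,"wx":0,"wy":0,"wz":-0.008,"jaw":8},{"tx":0,"ty":1,"tz":0,"wx":0,"wy":0,"wz":-0.008,"jaw":8}]'
python3 -m pendant '[{"tx":0,"ty":0.1,"tz":0,"wx":0,"wy":0,"wz":0,"jaw":8},{"tx":0,"ty":0.2,"tz":0,"wx":0,"wy":0,"wz":0,"jaw":8},{"tx":0,"ty":0.3,"tz":0,"wx":0,"wy":0,"wz":0,"jaw":8},{"tx":0,"ty":0.4,"tz":0,"wx":0,"wy":0,"wz":0,"jaw":8},{"tx":0,"ty":0.5,"tz":0,"wx":0,"wy":0,"wz":0,"jaw":8},{"tx":0,"ty":0.6,"tz":0,"wx":0,"wy":0,"wz":0,"jaw":8},{"tx":0,"ty":0.7,"tz":0,"wx":0,"wy":0,"wz":0,"jaw":8},{"tx":0,"ty":0.8,"tz":0,"wx":0,"wy":0,"wz":0,"jaw":8},{"tx":0,"ty":0.88,"tz":0,"wx":0,"wy":0,"wz":0,"jaw":8},{"tx":0,"ty":0.95,"tz":0,"wx":0,"wy":0,"wz":0,"jaw":8}]'
python3 -c "
from h import *
where()"
```

```text
time: 51.3
tool_pos: [612.1, -161.1, 116.4]
orientation: [-1.233, 1.17, -1.171]
wrist_force: [0.2, 0.3, -3.1]
width: 14.4
time: 52.13
tool_pos: [611.6, -79.4, 154.6]
orientation: [-1.181, 1.253, -1.252]
wrist_force: [-0.2, -0.0, -3.6]
width: 14.9
time: 52.97
tool_pos: [611.9, 19.9, 154.8]
orientation: [-1.169, 1.27, -1.27]
wrist_force: [0.5, -0.4, -2.8]
width: 14.6
time: 53.8
tool_pos: [611.9, 115.1, 154.8]
orientation: [-1.169, 1.27, -1.269]
wrist_force: [-0.4, -0.5, -3.4]
width: 14.3
t 53.8 tcp [611.9 115.1 154.8] jawdir deg -4.7 down [-0.  0. -1.] w 14.3 F [-0.4 -0.5 -3.4] q [-0.03  0.59 -0.37  1.67  0.25  0.93 -0.58]
```

```bash
python3 -m pendant '[{"tx":0,"ty":0.09,"tz":0,"wx":0,"wy":0,"wz":0,"jaw":8},{"tx":0.01,"ty":0.18,"tz":0,"wx":0,"wy":0,"wz":0,"jaw":8},{"tx":0.01,"ty":0.27,"tz":0,"wx":0,"wy":0,"wz":0,"jaw":8},{"tx":0.015,"ty":0.36,"tz":-0.03,"wx":0,"wy":0,"wz":0,"jaw":8},{"tx":0.015,"ty":0.44,"tz":-0.08,"wx":0,"wy":0,"wz":0,"jaw":8},{"tx":0.015,"ty":0.49,"tz":-0.13,"wx":0,"wy":0,"wz":0,"jaw":8},{"tx":0.015,"ty":0.49,"tz":-0.18,"wx":0,"wy":0,"wz":0,"jaw":8},{"tx":0.015,"ty":0.49,"tz":-0.22,"wx":0,"wy":0,"wz":0,"jaw":8},{"tx":0.015,"ty":0.49,"tz":-0.22,"wx":0,"wy":0,"wz":0,"jaw":8},{"tx":0.015,"ty":0.49,"tz":-0.22,"wx":0,"wy":0,"wz":0,"jaw":8}]'
python3 -c "
from h import *
where();c=grab('top','t5.png');d=grab('side','s5.png')
cv2.imwrite('pics/v5.png',np.hstack([cv2.resize(c['frame'][130:230,145:245],(400,400),interpolation=cv2.INTER_CUBIC),cv2.resize(d['frame'][140:240,145:245],(400,400),interpolation=cv2.INTER_CUBIC)]))
for P in [(622.4,271.4,110),(604.6,58.0,110),(622.4,271.4,124),(604.6,58.0,124)]: print(proj(c,P),proj(d,P))"
```

```text
time: 54.63
tool_pos: [613.3, 162.1, 132.3]
orientation: [-1.17, 1.271, -1.271]
wrist_force: [-0.0, 0.5, -2.5]
width: 14.3
t 54.6 tcp [613.3 162.1 132.3] jawdir deg -4.8 down [-0.001 -0.001 -1.   ] w 14.3 F [-0.   0.5 -2.5] q [-0.11  0.63 -0.36  1.66  0.26  0.9  -0.66]
[153.04990519 174.03497247] [164.57343226 214.97119044]
[232.48272649 180.83385254] [225.53026243 178.05775824]
[151.5025932  172.90211994] [163.61400091 211.64305428]
[232.07484678 179.78218901] [225.23804136 174.6968582 ]
```

View pics/v5.png

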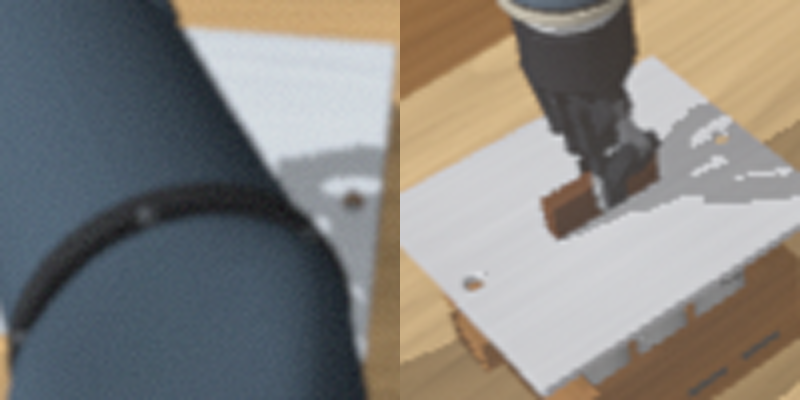

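```bash
python3 -m pendant '[{"tx":0,"ty":0,"tz":0,"wx":0,"wy":0,"wz":0,"jaw":8},{"tx":0,"ty":0,"tz":0,"wx":0,"wy":0,"wz":0,"jaw":8},{"tx":0,"ty":0,"tz":0,"wx":0,"wy":0,"wz":0,"jaw":8},{"tx":0,"ty":0,"tz":0,"wx":0,"wy":0,"wz":0,"jaw":8},{"tx":0,"ty":0,"tz":0,"wx":0,"wy":0,"wz":0,"jaw":8},{"tx":0,"ty":0,"tz":0,"wx":0,"wy":0,"wz":0,"jaw":8},{"tx":0,"ty":0,"tz":0,"wx":0,"wy":0,"wz":0,"jaw":8},{"tx":0,"ty":0,"tz":0,"wx":0,"wy":0,"wz":0,"jaw":8},{"tx":0,"ty":0,"tz":0,"wx":0,"wy":0,"wz":0,"jaw":8},{"tx":0,"ty":0,"tz":0,"wx":0,"wy":0,"wz":0,"jaw":8}]'
python3 - <<'E'
from h import *
s=where(); z=s['tool_pos'][2]-15.5
c=grab('top','t6.png');d=grab('side','s6.png')
def cen(c,u0,v0,w=4):
    f=c['frame'];u0,v0=int(round(u0)),int(round(v0)); p=f[v0-w:v0+w+1,u0-w:u0+w+1].astype(float)
    b=p[...,2]-p[...,0]; wt=np.clip(b-np.median(b)-10,0,None); yy,xx=np.mgrid[v0-w:v0+w+1,u0-w:u0+w+1]
    return (wt*xx).sum()/wt.sum(),(wt*yy).sum()/wt.sum(),(wt>0).sum()
for n,cam,pts,pins in(('top',c,[(233,180)],[(604.2,57.8)]),('side',d,[(163.3,210.8),(225.5,174)],[(622.3,273.3),(604.5,59.8)])):
    for p,pin in zip(pts,pins):
        q=cen(cam,*p)
        for zz in(z+3,z+6): P=onz(cam,q[0],q[1],zz); print(n,np.round(q,2),'z%.0f'%zz,P[:2].round(1),'hole-pin',(P[:2]-pin).round(1))
E
```

```text
time: 55.57
tool_pos: [613.4, 163.0, 132.8]
orientation: [-1.169, 1.27, -1.27]
wrist_force: [0.1, -0.6, -3.8]
width: 14.2
t 55.6 tcp [613.4 163.  132.8] jawdir deg -4.7 down [-0. -0. -1.] w 14.2 F [ 0.1 -0.6 -3.8] q [-0.11  0.63 -0.36  1.66  0.26  0.9  -0.66]
top [232.46 179.43  16.  ] z120 [606.3  57.3] hole-pin [ 2.1 -0.5]
top [232.46 179.43  16.  ] z123 [605.7  57.1] hole-pin [ 1.5 -0.7]
side [163.06 211.26  11.  ] z120 [627.7 270.1] hole-pin [ 5.4 -3.2]
side [163.06 211.26  11.  ] z123 [625.2 271.3] hole-pin [ 2.9 -2. ]
side [227.08 172.39  14.  ] z120 [610.8  44.7] hole-pin [  6.3 -15.1]
side [227.08 172.39  14.  ] z123 [608.4  46.8] hole-pin [  3.9 -13. ]
```

```bash
python3 -m pendant '[{"tx":-0.01,"ty":0.007,"tz":0,"wx":0,"wy":0,"wz":0,"jaw":8},{"tx":-0.02,"ty":0.013,"tz":0,"wx":0,"wy":0,"wz":0,"jaw":8},{"tx":-0.02,"ty":0.013,"tz":-0.02,"wx":0,"wy":0,"wz":0,"jaw":8},{"tx":-0.02,"ty":0.013,"tz":-0.04,"wx":0,"wy":0,"wz":0,"jaw":8},{"tx":-0.02,"ty":0.013,"tz":-0.06,"wx":0,"wy":0,"wz":0,"jaw":8},{"tx":-0.02,"ty":0.013,"tz":-0.08,"wx":0,"wy":0,"wz":0,"jaw":8},{"tx":-0.02,"ty":0.013,"tz":-0.1,"wx":0,"wy":0,"wz":0,"jaw":8},{"tx":-0.02,"ty":0.013,"tz":-0.12,"wx":0,"wy":0,"wz":0,"jaw":8},{"tx":-0.02,"ty":0.013,"tz":-0.13,"wx":0,"wy":0,"wz":0,"jaw":8},{"tx":-0.02,"ty":0.013,"tz":-0.13,"wx":0,"wy":0,"wz":0,"jaw":8}]'
python3 - <<'E'
from h import *
s=where(); print(s['ft_torque'].round(2))
E
```

```text
time: 56.5
tool_pos: [611.3, 164.2, 119.4]
orientation: [-1.169, 1.27, -1.27]
wrist_force: [-0.2, -0.4, -4.4]
width: 14.6
t 56.5 tcp [611.3 164.2 119.4] jawdir deg -4.8 down [-0.001 -0.    -1.   ] w 14.6 F [-0.2 -0.4 -4.4] q [-0.12  0.64 -0.35  1.68  0.27  0.87 -0.67]
[-0.02 -0.06 -0.  ]
```

```bash
python3 -m pendant '[{"tx":0,"ty":0,"tz":-0.01,"wx":0,"wy":0,"wz":0,"jaw":8},{"tx":0,"ty":0,"tz":-0.02,"wx":0,"wy":0,"wz":0,"jaw":8},{"tx":0,"ty":0,"tz":-0.03,"wx":0,"wy":0,"wz":0,"jaw":8},{"tx":0,"ty":0,"tz":-0.04,"wx":0,"wy":0,"wz":0,"jaw":8},{"tx":0,"ty":0,"tz":-0.05,"wx":0,"wy":0,"wz":0,"jaw":8},{"tx":0,"ty":0,"tz":-0.06,"wx":0,"wy":0,"wz":0,"jaw":8},{"tx":0,"ty":0,"tz":-0.07,"wx":0,"wy":0,"wz":0,"jaw":8},{"tx":0,"ty":0,"tz":-0.08,"wx":0,"wy":0,"wz":0,"jaw":8},{"tx":0,"ty":0,"tz":-0.09,"wx":0,"wy":0,"wz":0,"jaw":8},{"tx":0,"ty":0,"tz":-0.1,"wx":0,"wy":0,"wz":0,"jaw":8}]'
python3 - <<'E'
from h import *
s=where(); print(s['ft_torque'].round(2))
d=grab('side','s7.png'); cv2.imwrite('pics/v7.png',cv2.resize(d['frame'][140:260,140:260],(600,600),interpolation=cv2.INTER_CUBIC))
E
```

```text
time: 57.33
tool_pos: [611.4, 164.3, 109.7]
orientation: [-1.169, 1.27, -1.27]
wrist_force: [-0.1, 0.2, -2.7]
width: 14.5
t 57.3 tcp [611.4 164.3 109.7] jawdir deg -4.7 down [-0.  0. -1.] w 14.5 F [-0.1  0.2 -2.7] q [-0.12  0.65 -0.35  1.69  0.28  0.85 -0.67]
[ 0.02 -0.02 -0.01]
```

View pics/v7.png

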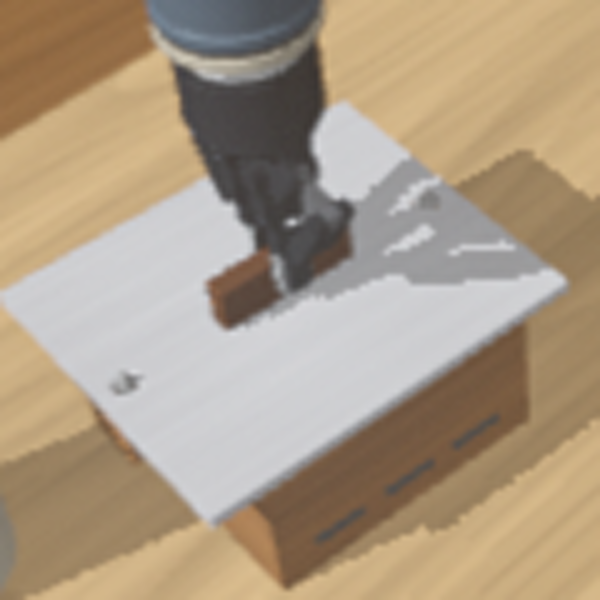

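Both holes now show the grey pins, at crop (124,382) and (430,200), and there is no contact force. I'll lower the cover to rest.

```bash
python3 -m pendant '[{"tx":0,"ty":0,"tz":-0.01,"wx":0,"wy":0,"wz":0,"jaw":8},{"tx":0,"ty":0,"tz":-0.02,"wx":0,"wy":0,"wz":0,"jaw":8},{"tx":0,"ty":0,"tz":-0.03,"wx":0,"wy":0,"wz":0,"jaw":8},{"tx":0,"ty":0,"tz":-0.04,"wx":0,"wy":0,"wz":0,"jaw":8},{"tx":0,"ty":0,"tz":-0.05,"wx":0,"wy":0,"wz":0,"jaw":8},{"tx":0,"ty":0,"tz":-0.06,"wx":0,"wy":0,"wz":0,"jaw":8},{"tx":0,"ty":0,"tz":-0.065,"wx":0,"wy":0,"wz":0,"jaw":8},{"tx":0,"ty":0,"tz":-0.07,"wx":0,"wy":0,"wz":0,"jaw":8},{"tx":0,"ty":0,"tz":-0.07,"wx":0,"wy":0,"wz":0,"jaw":8},{"tx":0,"ty":0,"tz":-0.07,"wx":0,"wy":0,"wz":0,"jaw":8}]'
```

```text
time: 58.22
tool_pos: [611.4, 164.3, 103.5]
orientation: [-1.168, 1.27, -1.27]
wrist_force: [-2.7, -1.6, 5.7]
width: 14.8
```

```bash
python3 -m pendant '[{"tx":0,"ty":0,"tz":0.02,"wx":0,"wy":0,"wz":0,"jaw":8},{"tx":0,"ty":0,"tz":0.02,"wx":0,"wy":0,"wz":0,"jaw":20},{"tx":0,"ty":0,"tz":0.02,"wx":0,"wy":0,"wz":0,"jaw":28},{"tx":0,"ty":0,"tz":0.02,"wx":0,"wy":0,"wz":0,"jaw":34},{"tx":0,"ty":0,"tz":0.02,"wx":0,"wy":0,"wz":0,"jaw":34},{"tx":0,"ty":0,"tz":0.02,"wx":0,"wy":0,"wz":0,"jaw":34},{"tx":0,"ty":0,"tz":0.1,"wx":0,"wy":0,"wz":0,"jaw":34},{"tx":0,"ty":0,"tz":0.2,"wx":0,"wy":0,"wz":0,"jaw":34},{"tx":0,"ty":0,"tz":0.32,"wx":0,"wy":0,"wz":0,"jaw":34},{"tx":0,"ty":0,"tz":0.45,"wx":0,"wy":0,"wz":0,"jaw":34}]' 40
python3 -m pendant '[{"tx":-0.02,"ty":-0.1,"tz":0.1,"wx":0,"wy":0,"wz":0.003,"jaw":34},{"tx":-0.04,"ty":-0.2,"tz":0.15,"wx":0,"wy":0,"wz":0.006,"jaw":34},{"tx":-0.05,"ty":-0.3,"tz":0.2,"wx":0,"wy":0,"wz":0.01,"jaw":34},{"tx":-0.07,"ty":-0.4,"tz":0.2,"wx":0,"wy":0,"wz":0.015,"jaw":34},{"tx":-0.09,"ty":-0.5,"tz":0.2,"wx":0,"wy":0,"wz":0.02,"jaw":34},{"tx":-0.11,"ty":-0.6,"tz":0.2,"wx":0,"wy":0,"wz":0.025,"jaw":34},{"tx":-0.13,"ty":-0.7,"tz":0.2,"wx":0,"wy":0,"wz":0.03,"jaw":34},{"tx":-0.14,"ty":-0.8,"tz":0.2,"wx":0,"wy":0,"wz":0.035,"jaw":34},{"tx":-0.16,"ty":-0.9,"tz":0.2,"wx":0,"wy":0,"wz":0.04,"jaw":34},{"tx":-0.18,"ty":-1,"tz":0.2,"wx":0,"wy":0,"wz":0.045,"jaw":34}]'
python3 -m pendant '[{"tx":-0.02,"ty":-0.1,"tz":0,"wx":0,"wy":0,"wz":0.005,"jaw":34},{"tx":-0.04,"ty":-0.2,"tz":0,"wx":0,"wy":0,"wz":0.01,"jaw":34},{"tx":-0.05,"ty":-0.3,"tz":0,"wx":0,"wy":0,"wz":0.015,"jaw":34},{"tx":-0.07,"ty":-0.4,"tz":0,"wx":0,"wy":0,"wz":0.02,"jaw":34},{"tx":-0.09,"ty":-0.5,"tz":0,"wx":0,"wy":0,"wz":0.025,"jaw":34},{"tx":-0.11,"ty":-0.6,"tz":0,"wx":0,"wy":0,"wz":0.03,"jaw":34},{"tx":-0.13,"ty":-0.7,"tz":0,"wx":0,"wy":0,"wz":0.035,"jaw":34},{"tx":-0.14,"ty":-0.8,"tz":0,"wx":0,"wy":0,"wz":0.04,"jaw":34},{"tx":-0.16,"ty":-0.9,"tz":0,"wx":0,"wy":0,"wz":0.045,"jaw":34},{"tx":-0.18,"ty":-1,"tz":0,"wx":0,"wy":0,"wz":0.05,"jaw":34}]' >/dev/null
python3 -m pendant '[{"tx":-0.02,"ty":-0.1,"tz":0,"wx":0,"wy":0,"wz":0.005,"jaw":34},{"tx":-0.04,"ty":-0.2,"tz":0,"wx":0,"wy":0,"wz":0.01,"jaw":34},{"tx":-0.05,"ty":-0.3,"tz":0,"wx":0,"wy":0,"wz":0.015,"jaw":34},{"tx":-0.07,"ty":-0.4,"tz":0,"wx":0,"wy":0,"wz":0.02,"jaw":34},{"tx":-0.09,"ty":-0.5,"tz":0,"wx":0,"wy":0,"wz":0.025,"jaw":34},{"tx":-0.11,"ty":-0.6,"tz":0,"wx":0,"wy":0,"wz":0.03,"jaw":34},{"tx":-0.13,"ty":-0.7,"tz":0,"wx":0,"wy":0,"wz":0.035,"jaw":34},{"tx":-0.14,"ty":-0.8,"tz":0,"wx":0,"wy":0,"wz":0.04,"jaw":34},{"tx":-0.16,"ty":-0.9,"tz":0,"wx":0,"wy":0,"wz":0.045,"jaw":34},{"tx":-0.18,"ty":-1,"tz":0,"wx":0,"wy":0,"wz":0.05,"jaw":34}]' >/dev/null
python3 - <<'E'
from h import *
s=where(); c=grab('top','t8.png'); d=grab('side','s8.png')
cv2.imwrite('pics/v8.png',np.hstack([cv2.resize(c['frame'][190:250,370:430],(400,400),interpolation=cv2.INTER_CUBIC),cv2.resize(d['frame'][150:250,140:240],(400,400),interpolation=cv2.INTER_CUBIC)]))
g=cv2.cvtColor(c['frame'],cv2.COLOR_BGR2HSV)
m=(g[...,2]<60).astype(np.uint8); m[:205]=0;m[235:]=0;m[:,:388]=0;m[:,415:]=0
n,l,st,ce=cv2.connectedComponentsWithStats(m)
for i in range(1,n):
    if st[i,4]>8: print('black',ce[i].round(1),st[i],onz(c,*ce[i],68).round(1),onz(c,*ce[i],80).round(1))
E
```

```text
time: 59.05
tool_pos: [611.6, 164.4, 149.3]
orientation: [-1.168, 1.27, -1.27]
wrist_force: [0.3, -0.2, 0.1]
width: 34.0
time: 59.88
tool_pos: [593.3, 63.0, 168.5]
orientation: [-1.236, 1.165, -1.166]
wrist_force: [0.8, 0.1, 0.5]
width: 33.7
t 61.5 tcp [ 557.1 -137.   168.5] jawdir deg 21.4 down [ 0.    -0.001 -1.   ] w 33.9 F [-0.4 -0.7 -0.6] q [ 0.49  0.52 -0.5   1.78  0.31  0.91  0.23]
black [412.  218.2] [408 213   7  11  21] [ 512.2 -435.8   68. ] [ 511.1 -430.7   80. ]
```

View pics/v8.png

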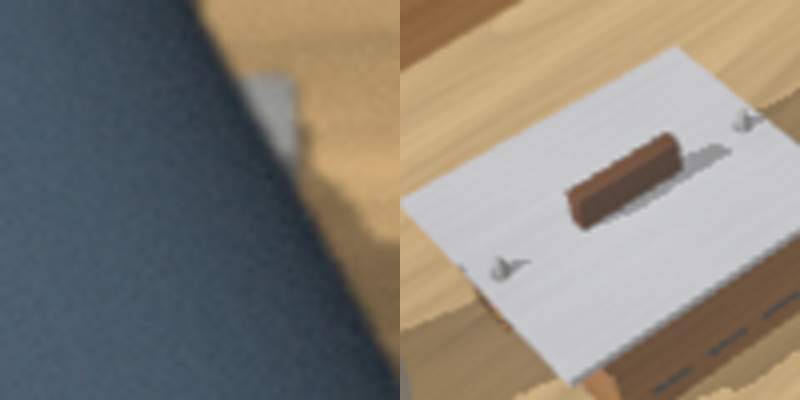

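The cover sits flush with both pins standing through it. The arm hides the timer from the top camera, so I'll use the first pictures, since nothing there has been touched, and triangulate the dial across both views.

Run:
```python
from h import *
c=grab('top');d=grab('side'); c['frame']=cv2.imread('pics/top0.png'); d['frame']=cv2.imread('pics/side0.png')
def tri(a,b):
    o1,d1=ray(c,*a);o2,d2=ray(d,*b); A=np.stack([d1,-d2],1); t=np.linalg.lstsq(A,o2-o1,rcond=None)[0]; p,q=o1+d1*t[0],o2+d2*t[1]; return ((p+q)/2).round(1),np.linalg.norm(p-q).round(1)
print('stripe end',tri((412,214.3),(337.2,126)))
for n,cam,(u0,v0,u1,v1) in(('top',c,(380,198,420,240)),('side',d,(312,118,352,160))):
    f=cam['frame'][v0:v1,u0:u1]; g=cv2.cvtColor(f,cv2.COLOR_BGR2HSV)
    for nm,m in(('black',g[...,2]<75),('white',(g[...,2]>150)&(g[...,1]<45))):
        k,l,st,ce=cv2.connectedComponentsWithStats(m.astype(np.uint8)); 
        for i in range(1,k):
            if st[i,4]>5: print(n,nm,(ce[i]+[u0,v0]).round(1),(st[i]+[u0,v0,0,0,0]))
# predicted projections for a candidate dial centre
for y in(-400,-406,-412):
    for x in (505,510):
        print((x,y),'skirt z61',proj(c,(x,y,61)).round(1),proj(d,(x,y,61)).round(1),'housing z48',proj(c,(x,y,48)).round(1),proj(d,(x,y,48)).round(1))
```

```text
stripe end (array([ 523.5, -430.1,   80. ]), np.float64(3.9))
top black [400.9 219. ] [395 212  14  15 144]
top white [393.8 217. ] [385 205  24  27 253]
top white [403.9 229.8] [402 229   5   3  12]
side black [335.6 134. ] [331 129  10   9  51]
side white [332.6 147.6] [313 132  39  28 558]
(505, -400) skirt z61 [398.5 221. ] [336.5 136. ] housing z48 [396.8 221.4] [335.9 138.9]
(510, -400) skirt z61 [398.5 219.2] [335.3 135.5] housing z48 [396.7 219.6] [334.7 138.3]
(505, -406) skirt z61 [400.6 221. ] [337.4 135.3] housing z48 [398.9 221.4] [336.8 138.1]
(510, -406) skirt z61 [400.6 219.2] [336.2 134.7] housing z48 [398.8 219.6] [335.7 137.6]
(505, -412) skirt z61 [402.7 221. ] [338.3 134.5] housing z48 [400.9 221.4] [337.7 137.4]
(510, -412) skirt z61 [402.7 219.2] [337.2 134. ] housing z48 [400.9 219.6] [336.6 136.8]
```

Run:
```python
from h import *
c=grab('top');d=grab('side'); c['frame']=cv2.imread('pics/top0.png'); d['frame']=cv2.imread('pics/side0.png')
for q in((405.4,218.6),(408.8,216.4),(412,214.3)): print('top z87',q,onz(c,*q,87).round(1))
for q in((337.5,126.1),(337.2,124.8)): print('side z87',onz(d,*q,87).round(1))
print('bar centre proj z87',proj(c,(509.5,-410,87)).round(1),proj(d,(509.5,-410,87)).round(1))
a=cv2.resize(c['frame'][205:237,382:418],(450,400),interpolation=cv2.INTER_CUBIC); b=cv2.resize(d['frame'][120:152,318:346],(350,400),interpolation=cv2.INTER_CUBIC)
cv2.imwrite('pics/v9.png',np.hstack([a,b]))
```

```text
top z87 (405.4, 218.6) [ 509.3 -409.2   87. ]
top z87 (408.8, 216.4) [ 515.4 -419.    87. ]
top z87 (412, 214.3) [ 521.2 -428.2   87. ]
side z87 [ 519.2 -420.1   87. ]
side z87 [ 524.4 -426.    87. ]
bar centre proj z87 [405.7 218.5] [338.2 128.4]
```

View pics/v9.png

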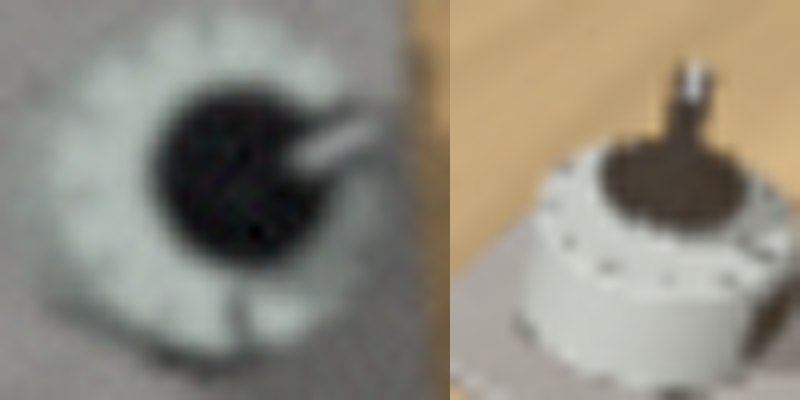

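Skirt centre is at crop (243,177), and the stripe runs from (290,165) to (375,125). That puts the axis near (510,-408.5) with the pointer at about -64°, so the jaws go to +26° and need to turn about 110° clockwise. The long tick at (240,315) points roughly to -x.

```bash
python3 -m pendant '[{"tx":-0.02,"ty":-0.09,"tz":0,"wx":0,"wy":0,"wz":0.003,"jaw":34},{"tx":-0.03,"ty":-0.18,"tz":0,"wx":0,"wy":0,"wz":0.006,"jaw":34},{"tx":-0.05,"ty":-0.27,"tz":0,"wx":0,"wy":0,"wz":0.009,"jaw":34},{"tx":-0.06,"ty":-0.36,"tz":0,"wx":0,"wy":0,"wz":0.012,"jaw":34},{"tx":-0.08,"ty":-0.45,"tz":0,"wx":0,"wy":0,"wz":0.015,"jaw":34},{"tx":-0.09,"ty":-0.54,"tz":0,"wx":0,"wy":0,"wz":0.018,"jaw":34},{"tx":-0.11,"ty":-0.63,"tz":0,"wx":0,"wy":0,"wz":0.021,"jaw":34},{"tx":-0.13,"ty":-0.72,"tz":0,"wx":0,"wy":0,"wz":0.024,"jaw":34},{"tx":-0.14,"ty":-0.81,"tz":0,"wx":0,"wy":0,"wz":0.026,"jaw":34},{"tx":-0.16,"ty":-0.9,"tz":0,"wx":0,"wy":0,"wz":0.026,"jaw":34}]' >/dev/null
python3 -m pendant '[{"tx":-0.02,"ty":-0.09,"tz":0,"wx":0,"wy":0,"wz":0,"jaw":34},{"tx":-0.03,"ty":-0.18,"tz":0,"wx":0,"wy":0,"wz":0,"jaw":34},{"tx":-0.05,"ty":-0.27,"tz":0,"wx":0,"wy":0,"wz":0,"jaw":34},{"tx":-0.06,"ty":-0.36,"tz":0,"wx":0,"wy":0,"wz":0,"jaw":34},{"tx":-0.08,"ty":-0.45,"tz":0,"wx":0,"wy":0,"wz":0,"jaw":34},{"tx":-0.09,"ty":-0.54,"tz":0,"wx":0,"wy":0,"wz":0,"jaw":34},{"tx":-0.11,"ty":-0.63,"tz":0,"wx":0,"wy":0,"wz":0,"jaw":34},{"tx":-0.13,"ty":-0.72,"tz":0,"wx":0,"wy":0,"wz":0,"jaw":34},{"tx":-0.14,"ty":-0.81,"tz":0,"wx":0,"wy":0,"wz":0,"jaw":34},{"tx":-0.16,"ty":-0.9,"tz":0,"wx":0,"wy":0,"wz":0,"jaw":34}]' >/dev/null
python3 -m pendant '[{"tx":-0.02,"ty":-0.1,"tz":0,"wx":0,"wy":0,"wz":0,"jaw":34},{"tx":-0.04,"ty":-0.22,"tz":-0.02,"wx":0,"wy":0,"wz":0,"jaw":34},{"tx":-0.06,"ty":-0.34,"tz":-0.06,"wx":0,"wy":0,"wz":0,"jaw":34},{"tx":-0.08,"ty":-0.46,"tz":-0.12,"wx":0,"wy":0,"wz":0,"jaw":34},{"tx":-0.1,"ty":-0.58,"tz":-0.18,"wx":0,"wy":0,"wz":0,"jaw":34},{"tx":-0.12,"ty":-0.7,"tz":-0.25,"wx":0,"wy":0,"wz":0,"jaw":34},{"tx":-0.14,"ty":-0.81,"tz":-0.32,"wx":0,"wy":0,"wz":0,"jaw":34},{"tx":-0.15,"ty":-0.89,"tz":-0.38,"wx":0,"wy":0,"wz":0,"jaw":34},{"tx":-0.15,"ty":-0.915,"tz":-0.42,"wx":0,"wy":0,"wz":0,"jaw":34},{"tx":-0.15,"ty":-0.915,"tz":-0.42,"wx":0,"wy":0,"wz":0,"jaw":34}]'
python3 - <<'E'
from h import *
where(); d=grab('side','s10.png'); c=grab('top','t10.png')
print(proj(d,(510,-408.5,87)),proj(c,(510,-408.5,87)))
cv2.imwrite('pics/v10.png',cv2.resize(d['frame'][80:165,285:385],None,fx=6,fy=6,interpolation=cv2.INTER_CUBIC))
E
```

```text
time: 64.35
tool_pos: [509.7, -407.7, 124.4]
orientation: [-1.39, 0.871, -0.868]
wrist_force: [0.5, 0.5, 0.4]
width: 33.7
t 64.3 tcp [ 509.7 -407.7  124.4] jawdir deg 26.0 down [-0.001  0.001 -1.   ] w 33.7 F [0.5 0.5 0.4] q [ 0.89  0.68 -0.49  1.61  0.37  0.94  0.73]
[337.82780494 128.55208673] [405.12795475 218.3571615 ]
```

View pics/v10.png

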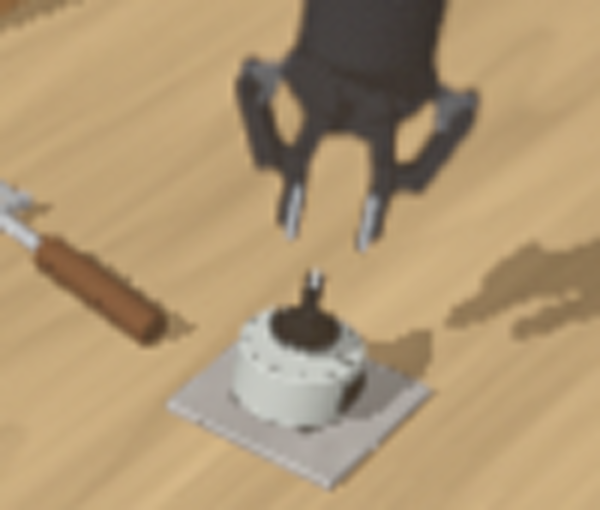

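```bash
python3 -m pendant '[{"tx":0.01,"ty":0.01,"tz":-0.08,"wx":0,"wy":0,"wz":0,"jaw":34},{"tx":0.01,"ty":0.01,"tz":-0.16,"wx":0,"wy":0,"wz":0,"jaw":34},{"tx":0.01,"ty":0.01,"tz":-0.24,"wx":0,"wy":0,"wz":0,"jaw":34},{"tx":0.01,"ty":0.01,"tz":-0.32,"wx":0,"wy":0,"wz":0,"jaw":34},{"tx":0.01,"ty":0.01,"tz":-0.4,"wx":0,"wy":0,"wz":0,"jaw":34},{"tx":0.01,"ty":0.01,"tz":-0.47,"wx":0,"wy":0,"wz":0,"jaw":34},{"tx":0.01,"ty":0.01,"tz":-0.53,"wx":0,"wy":0,"wz":0,"jaw":34},{"tx":0.01,"ty":0.01,"tz":-0.57,"wx":0,"wy":0,"wz":0,"jaw":34},{"tx":0.01,"ty":0.01,"tz":-0.59,"wx":0,"wy":0,"wz":0,"jaw":30},{"tx":0.01,"ty":0.01,"tz":-0.59,"wx":0,"wy":0,"wz":0,"jaw":26}]' 20
python3 -m pendant '[{"tx":0,"ty":0,"tz":0,"wx":0,"wy":0,"wz":0,"jaw":22},{"tx":0,"ty":0,"tz":0,"wx":0,"wy":0,"wz":0,"jaw":19},{"tx":0,"ty":0,"tz":0,"wx":0,"wy":0,"wz":0,"jaw":16},{"tx":0,"ty":0,"tz":0,"wx":0,"wy":0,"wz":0,"jaw":14},{"tx":0,"ty":0,"tz":0,"wx":0,"wy":0,"wz":0,"jaw":12},{"tx":0,"ty":0,"tz":0,"wx":0,"wy":0,"wz":0,"jaw":10},{"tx":0,"ty":0,"tz":0,"wx":0,"wy":0,"wz":0,"jaw":5},{"tx":0,"ty":0,"tz":0,"wx":0,"wy":0,"wz":0,"jaw":5},{"tx":0,"ty":0,"tz":0,"wx":0,"wy":0,"wz":0,"jaw":5},{"tx":0,"ty":0,"tz":0,"wx":0,"wy":0,"wz":0,"jaw":5}]' 20
python3 -c "
from h import *
print(where()['ft_torque'].round(3))"
```

```text
time: 65.28
tool_pos: [511.3, -406.2, 66.3]
orientation: [-1.39, 0.869, -0.868]
wrist_force: [0.7, 0.5, -0.2]
width: 25.7
time: 66.12
tool_pos: [511.5, -406.3, 66.9]
orientation: [-1.391, 0.868, -0.869]
wrist_force: [0.3, -0.6, 0.6]
width: 11.7
t 66.1 tcp [ 511.5 -406.3   66.9] jawdir deg 26.0 down [ 0. -0. -1.] w 11.7 F [ 0.3 -0.6  0.6] q [ 0.87  0.74 -0.46  1.66  0.41  0.83  0.69]
[-0.073 -0.03  -0.007]
```

```bash
python3 -m pendant '[{"tx":0,"ty":0,"tz":0,"wx":0,"wy":0,"wz":0,"jaw":5},{"tx":0,"ty":0,"tz":0,"wx":0,"wy":0,"wz":0,"jaw":5},{"tx":0,"ty":0,"tz":0,"wx":0,"wy":0,"wz":0,"jaw":5},{"tx":0,"ty":0,"tz":-0.01,"wx":0,"wy":0,"wz":0,"jaw":5},{"tx":0,"ty":0,"tz":-0.02,"wx":0,"wy":0,"wz":0,"jaw":5},{"tx":0,"ty":0,"tz":-0.03,"wx":0,"wy":0,"wz":0,"jaw":5},{"tx":0,"ty":0,"tz":-0.04,"wx":0,"wy":0,"wz":0,"jaw":5},{"tx":0,"ty":0,"tz":-0.05,"wx":0,"wy":0,"wz":0,"jaw":5},{"tx":0,"ty":0,"tz":-0.06,"wx":0,"wy":0,"wz":0,"jaw":5},{"tx":0,"ty":0,"tz":-0.06,"wx":0,"wy":0,"wz":0,"jaw":5}]' 80
python3 -c "
from h import *
print(where()['ft_torque'].round(3))"
```

```text
time: 66.95
tool_pos: [511.6, -406.4, 61.8]
orientation: [-1.391, 0.868, -0.869]
wrist_force: [-3.0, 1.3, 14.3]
width: 9.9
t 67.0 tcp [ 511.6 -406.4   61.8] jawdir deg 26.0 down [ 0.    -0.001 -1.   ] w 9.9 F [-3.   1.3 14.3] q [ 0.87  0.75 -0.45  1.67  0.42  0.82  0.69]
[0.262 0.803 0.038]
```

```bash
python3 -m pendant '[{"tx":0,"ty":0,"tz":-0.01,"wx":0,"wy":0,"wz":-0.005,"jaw":5},{"tx":0,"ty":0,"tz":-0.01,"wx":0,"wy":0,"wz":-0.015,"jaw":5},{"tx":0,"ty":0,"tz":-0.01,"wx":0,"wy":0,"wz":-0.03,"jaw":5},{"tx":0,"ty":0,"tz":-0.01,"wx":0,"wy":0,"wz":-0.045,"jaw":5},{"tx":0,"ty":0,"tz":-0.01,"wx":0,"wy":0,"wz":-0.06,"jaw":5},{"tx":0,"ty":0,"tz":-0.01,"wx":0,"wy":0,"wz":-0.075,"jaw":5},{"tx":0,"ty":0,"tz":-0.01,"wx":0,"wy":0,"wz":-0.09,"jaw":5},{"tx":0,"ty":0,"tz":-0.01,"wx":0,"wy":0,"wz":-0.1,"jaw":5},{"tx":0,"ty":0,"tz":-0.01,"wx":0,"wy":0,"wz":-0.1,"jaw":5},{"tx":0,"ty":0,"tz":-0.01,"wx":0,"wy":0,"wz":-0.1,"jaw":5}]'
python3 -c "
from h import *
print(where()['ft_torque'].round(3))"
```

```text
time: 67.78
tool_pos: [511.8, -406.4, 61.3]
orientation: [-1.272, 1.104, -1.107]
wrist_force: [-3.3, 1.1, 15.5]
width: 10.0
t 67.8 tcp [ 511.8 -406.4   61.3] jawdir deg 8.0 down [ 0.001 -0.001 -1.   ] w 10.0 F [-3.3  1.1 15.5] q [ 0.82  0.73 -0.37  1.67  0.34  0.8   0.44]
[ 0.352  0.767 -0.063]
```

```bash
python3 -m pendant '[{"tx":0,"ty":0,"tz":0,"wx":0,"wy":0,"wz":-0.015,"jaw":5},{"tx":0,"ty":0,"tz":0,"wx":0,"wy":0,"wz":-0.035,"jaw":5},{"tx":0,"ty":0,"tz":0,"wx":0,"wy":0,"wz":-0.055,"jaw":5},{"tx":0,"ty":0,"tz":0,"wx":0,"wy":0,"wz":-0.075,"jaw":5},{"tx":0,"ty":0,"tz":0,"wx":0,"wy":0,"wz":-0.095,"jaw":5},{"tx":0,"ty":0,"tz":0,"wx":0,"wy":0,"wz":-0.115,"jaw":5},{"tx":0,"ty":0,"tz":0,"wx":0,"wy":0,"wz":-0.135,"jaw":5},{"tx":0,"ty":0,"tz":0,"wx":0,"wy":0,"wz":-0.155,"jaw":5},{"tx":0,"ty":0,"tz":0,"wx":0,"wy":0,"wz":-0.17,"jaw":5},{"tx":0,"ty":0,"tz":0,"wx":0,"wy":0,"wz":-0.17,"jaw":5}]'
python3 -m pendant '[{"tx":0,"ty":0,"tz":0,"wx":0,"wy":0,"wz":-0.015,"jaw":5},{"tx":0,"ty":0,"tz":0,"wx":0,"wy":0,"wz":-0.035,"jaw":5},{"tx":0,"ty":0,"tz":0,"wx":0,"wy":0,"wz":-0.055,"jaw":5},{"tx":0,"ty":0,"tz":0,"wx":0,"wy":0,"wz":-0.075,"jaw":5},{"tx":0,"ty":0,"tz":0,"wx":0,"wy":0,"wz":-0.095,"jaw":5},{"tx":0,"ty":0,"tz":0,"wx":0,"wy":0,"wz":-0.115,"jaw":5},{"tx":0,"ty":0,"tz":0,"wx":0,"wy":0,"wz":-0.135,"jaw":5},{"tx":0,"ty":0,"tz":0,"wx":0,"wy":0,"wz":-0.155,"jaw":5},{"tx":0,"ty":0,"tz":0,"wx":0,"wy":0,"wz":-0.17,"jaw":5},{"tx":0,"ty":0,"tz":0,"wx":0,"wy":0,"wz":-0.17,"jaw":5}]'
python3 -c "
from h import *
print(where()['ft_torque'].round(3))"
```

```text
time: 68.62
tool_pos: [512.1, -406.4, 61.3]
orientation: [-0.994, 1.494, -1.497]
wrist_force: [-1.4, 1.4, 15.2]
width: 10.3
time: 69.45
tool_pos: [512.3, -406.6, 61.3]
orientation: [-0.613, 1.852, -1.856]
wrist_force: [-1.2, 2.0, 14.8]
width: 10.1
t 69.5 tcp [ 512.3 -406.6   61.3] jawdir deg -53.3 down [ 0.002 -0.001 -1.   ] w 10.1 F [-1.2  2.  14.8] q [ 0.64  0.72 -0.07  1.68  0.06  0.75 -0.39]
[ 0.309  0.391 -0.056]
```

Run:
```python
from h import *
c=grab('top');dn=grab('side','s11.png');d=dict(dn)
c['frame']=cv2.imread('pics/top0.png'); d['frame']=cv2.imread('pics/side0.png')
print('side tick',onz(d,342.0,139.4,48).round(1),'plate',onz(d,343.4,145.6,28).round(1),'top tick',onz(c,400.74,227.7,48).round(1),onz(c,400.74,232.1,48).round(1))
def prof(cam,cx,cy,name):
    g=cv2.cvtColor(cam['frame'],cv2.COLOR_BGR2GRAY).astype(np.float32); out=[]
    A=np.arange(130,236,3)
    for a in A:
        v=[]
        for rr in np.linspace(25,35,6):
            p=proj(cam,(cx+rr*np.cos(np.radians(a)),cy+rr*np.sin(np.radians(a)),48)).astype(np.float32)
            v.append(cv2.getRectSubPix(g,(1,1),(float(p[0]),float(p[1])))[0,0])
        out.append(np.mean(v))
    out=np.array(out); base=cv2.GaussianBlur(out[None],(0,0),4)[0]; dlt=out-base; print(name,(cx,cy),[(int(A[i]),int(dlt[i])) for i in np.argsort(dlt)[:6]])
# housing centre per camera: skirt centroid projected at z=61
m=lambda cam,b:(cv2.cvtColor(cam['frame'],cv2.COLOR_BGR2HSV)[...,2]<75)
for cam,(u0,v0,u1,v1),n in((c,(390,208,408,232),'top'),(d,(328,129,346,142),'side')):
    yx=np.argwhere(m(cam,0)[v0:v1,u0:u1]); r_=cv2.minEnclosingCircle(yx[:,::-1].astype(np.float32)); q=((yx.max(0)+yx.min(0))/2)[::-1]+[u0,v0]
    P=onz(cam,*q,61); print(n,'skirt',q,P.round(1))
for y in(-406,-408,-410): prof(c,510,y,'top')
for x,y in((510,-406),(512,-406),(512,-410)): prof(d,x,y,'side')
for x,y in((512,-406),): prof(dn,x,y,'sidenow')
```

```text
side tick [ 486.9 -412.5   48. ] plate [ 474.5 -409.1   28. ] top tick [ 487.3 -410.7   48. ] [ 474.9 -410.3   48. ]
top skirt [401. 219.] [ 510.6 -407.2   61. ]
side skirt [335.5 133. ] [ 517.8 -412.7   61. ]
top (510, -406) [(190, -25), (187, -23), (184, -15), (193, -13), (235, -9), (232, -8)]
top (510, -408) [(184, -25), (187, -24), (181, -19), (190, -10), (235, -7), (178, -6)]
top (510, -410) [(181, -26), (184, -21), (178, -21), (175, -10), (187, -7), (235, -6)]
side (510, -406) [(190, -14), (193, -13), (187, -10), (157, -9), (196, -8), (154, -8)]
side (512, -406) [(190, -15), (187, -12), (193, -12), (157, -9), (160, -7), (235, -6)]
side (512, -410) [(181, -15), (184, -14), (178, -11), (187, -9), (151, -8), (148, -6)]
sidenow (512, -406) [(190, -14), (187, -13), (235, -10), (193, -9), (157, -9), (232, -8)]
```

```bash
python3 -m pendant '[{"tx":0,"ty":0,"tz":0,"wx":0,"wy":0,"wz":-0.015,"jaw":5},{"tx":0,"ty":0,"tz":0,"wx":0,"wy":0,"wz":-0.035,"jaw":5},{"tx":0,"ty":0,"tz":0,"wx":0,"wy":0,"wz":-0.055,"jaw":5},{"tx":0,"ty":0,"tz":0,"wx":0,"wy":0,"wz":-0.075,"jaw":5},{"tx":0,"ty":0,"tz":0,"wx":0,"wy":0,"wz":-0.095,"jaw":5},{"tx":0,"ty":0,"tz":0,"wx":0,"wy":0,"wz":-0.115,"jaw":5},{"tx":0,"ty":0,"tz":0,"wx":0,"wy":0,"wz":-0.135,"jaw":5},{"tx":0,"ty":0,"tz":0,"wx":0,"wy":0,"wz":-0.15,"jaw":5},{"tx":0,"ty":0,"tz":0,"wx":0,"wy":0,"wz":-0.16,"jaw":5},{"tx":0,"ty":0,"tz":0,"wx":0,"wy":0,"wz":-0.16,"jaw":5}]'
python3 - <<'E'
from h import *
where()
d=grab('side')
g=cv2.cvtColor(d['frame'],cv2.COLOR_BGR2GRAY).astype(np.float32)
A=np.arange(160,215,3)
for cy in(-406.5,-408.5):
    o=np.array([np.mean([cv2.getRectSubPix(g,(1,1),tuple(map(float,proj(d,(512+q*np.cos(np.radians(a)),cy+q*np.sin(np.radians(a)),48)))))[0,0] for q in np.linspace(25,35,6)]) for a in A])
    print(cy,list(zip(A.tolist(),o.astype(int).tolist())))
E
```

```text
time: 70.38
tool_pos: [512.4, -406.9, 61.4]
orientation: [-0.146, 2.147, -2.151]
wrist_force: [-0.5, -0.0, 14.1]
width: 9.7
t 70.4 tcp [ 512.4 -406.9   61.4] jawdir deg -82.1 down [ 0.002 -0.002 -1.   ] w 9.7 F [-0.5 -0.  14.1] q [ 0.55  0.72  0.08  1.68 -0.07  0.74 -0.77]
-406.5 [(160, 178), (163, 183), (166, 187), (169, 189), (172, 187), (175, 183), (178, 177), (181, 169), (184, 160), (187, 155), (190, 155), (193, 160), (196, 167), (199, 171), (202, 174), (205, 173), (208, 170), (211, 167), (214, 164)]
-408.5 [(160, 186), (163, 189), (166, 190), (169, 187), (172, 182), (175, 174), (178, 166), (181, 157), (184, 154), (187, 156), (190, 162), (193, 167), (196, 172), (199, 174), (202, 173), (205, 169), (208, 166), (211, 164), (214, 159)]
```

```bash
python3 -m pendant '[{"tx":0,"ty":0,"tz":0.01,"wx":0,"wy":0,"wz":0,"jaw":5},{"tx":0,"ty":0,"tz":0.02,"wx":0,"wy":0,"wz":0,"jaw":5},{"tx":0,"ty":0,"tz":0.03,"wx":0,"wy":0,"wz":0,"jaw":5},{"tx":0,"ty":0,"tz":0.03,"wx":0,"wy":0,"wz":0,"jaw":5},{"tx":0,"ty":0,"tz":0.03,"wx":0,"wy":0,"wz":0,"jaw":16},{"tx":0,"ty":0,"tz":0.03,"wx":0,"wy":0,"wz":0,"jaw":24},{"tx":0,"ty":0,"tz":0.03,"wx":0,"wy":0,"wz":0,"jaw":32},{"tx":0,"ty":0,"tz":0.03,"wx":0,"wy":0,"wz":0,"jaw":34},{"tx":0,"ty":0,"tz":0.03,"wx":0,"wy":0,"wz":0,"jaw":34},{"tx":0,"ty":0,"tz":0.03,"wx":0,"wy":0,"wz":0,"jaw":34}]' 20
python3 -m pendant '[{"tx":0,"ty":0,"tz":0.1,"wx":0,"wy":0,"wz":0,"jaw":34},{"tx":0,"ty":0,"tz":0.2,"wx":0,"wy":0,"wz":0,"jaw":34},{"tx":0,"ty":0,"tz":0.3,"wx":0,"wy":0,"wz":0,"jaw":34},{"tx":0,"ty":0,"tz":0.4,"wx":0,"wy":0,"wz":0,"jaw":34},{"tx":0,"ty":0,"tz":0.5,"wx":0,"wy":0,"wz":0,"jaw":34},{"tx":0,"ty":0,"tz":0.6,"wx":0,"wy":0,"wz":0,"jaw":34},{"tx":0,"ty":0,"tz":0.7,"wx":0,"wy":0,"wz":0,"jaw":34},{"tx":0,"ty":0,"tz":0.8,"wx":0,"wy":0,"wz":0,"jaw":34},{"tx":0,"ty":0,"tz":0.9,"wx":0,"wy":0,"wz":0,"jaw":34},{"tx":0,"ty":0,"tz":1,"wx":0,"wy":0,"wz":0,"jaw":34}]'
python3 -m pendant '[{"tx":-0.1,"ty":-0.1,"tz":0,"wx":0,"wy":0,"wz":0,"jaw":34},{"tx":-0.2,"ty":-0.2,"tz":0,"wx":0,"wy":0,"wz":0,"jaw":34},{"tx":-0.3,"ty":-0.3,"tz":0,"wx":0,"wy":0,"wz":0,"jaw":34},{"tx":-0.4,"ty":-0.4,"tz":0,"wx":0,"wy":0,"wz":0,"jaw":34},{"tx":-0.5,"ty":-0.5,"tz":0,"wx":0,"wy":0,"wz":0,"jaw":34},{"tx":-0.6,"ty":-0.6,"tz":0,"wx":0,"wy":0,"wz":0,"jaw":34},{"tx":-0.7,"ty":-0.7,"tz":0,"wx":0,"wy":0,"wz":0,"jaw":34},{"tx":-0.8,"ty":-0.8,"tz":0,"wx":0,"wy":0,"wz":0,"jaw":34},{"tx":-0.9,"ty":-0.9,"tz":0,"wx":0,"wy":0,"wz":0,"jaw":34},{"tx":-1,"ty":-1,"tz":0,"wx":0,"wy":0,"wz":0,"jaw":34}]' 
python3 -m pendant '[{"tx":-0.1,"ty":-0.1,"tz":0,"wx":0,"wy":0,"wz":0,"jaw":34},{"tx":-0.2,"ty":-0.2,"tz":0,"wx":0,"wy":0,"wz":0,"jaw":34},{"tx":-0.3,"ty":-0.3,"tz":0,"wx":0,"wy":0,"wz":0,"jaw":34},{"tx":-0.4,"ty":-0.4,"tz":0,"wx":0,"wy":0,"wz":0,"jaw":34},{"tx":-0.5,"ty":-0.5,"tz":0,"wx":0,"wy":0,"wz":0,"jaw":34},{"tx":-0.6,"ty":-0.6,"tz":0,"wx":0,"wy":0,"wz":0,"jaw":34},{"tx":-0.7,"ty":-0.7,"tz":0,"wx":0,"wy":0,"wz":0,"jaw":34},{"tx":-0.8,"ty":-0.8,"tz":0,"wx":0,"wy":0,"wz":0,"jaw":34},{"tx":-0.9,"ty":-0.9,"tz":0,"wx":0,"wy":0,"wz":0,"jaw":34},{"tx":-1,"ty":-1,"tz":0,"wx":0,"wy":0,"wz":0,"jaw":34}]'
python3 - <<'E'
from h import *
where()
c=grab('top','t12.png');d=grab('side','s12.png')
R=lambda f,w,h:cv2.resize(f,(w,h),interpolation=cv2.INTER_CUBIC)
cv2.imwrite('pics/v12.png',np.vstack([np.hstack([R(c['frame'][204:236,384:416],390,390),R(d['frame'][118:150,318:350],390,390)]),np.hstack([R(c['frame'][110:300,80:440],390,206),R(d['frame'][90:330,80:400],390,206)])]))
print(proj(c,(512.4,-406.8,48)),proj(d,(512.4,-406.8,48)),proj(c,(512.4,-406.8,87)),proj(d,(512.4,-406.8,87)))
E
```

```text
time: 71.27
tool_pos: [511.3, -406.1, 62.5]
orientation: [-0.151, 2.149, -2.149]
wrist_force: [-0.0, 0.5, 0.0]
width: 33.5
time: 72.1
tool_pos: [511.4, -406.2, 163.8]
orientation: [-0.151, 2.149, -2.149]
wrist_force: [-0.1, 0.2, 0.1]
width: 34.0
time: 72.93
tool_pos: [410.3, -507.3, 162.8]
orientation: [-0.151, 2.149, -2.149]
wrist_force: [-0.3, -0.4, 0.5]
width: 34.0
time: 73.77
tool_pos: [310.4, -607.2, 162.8]
orientation: [-0.151, 2.149, -2.149]
wrist_force: [0.4, -0.4, 0.2]
width: 33.9
t 73.8 tcp [ 310.4 -607.2  162.8] jawdir deg -82.0 down [ 0. -0. -1.] w 33.9 F [ 0.4 -0.4  0.2] q [ 0.98  0.65  0.09  1.51 -0.06  0.99 -0.35]
[399.06059045 218.79080761] [335.24160402 137.18706837] [404.4865167  217.47194663] [336.99748204 128.49062051]
```

View pics/v12.png

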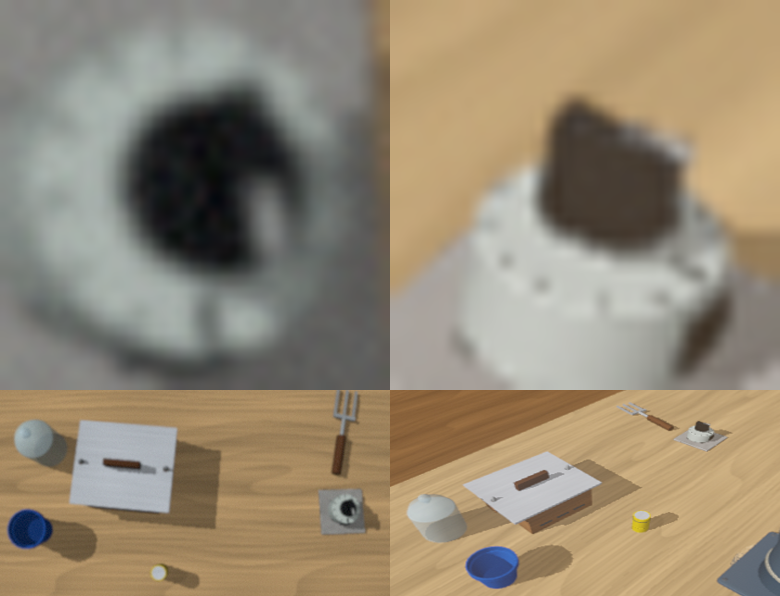

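The final picture shows the cover flat on the box with both pins through it and the timer on its tile. The pointer stripe, at crop (262,175) to (272,250), points at the long front tick at (208,322). The pot, jar, fork and yellow tin haven't moved, so I'm handing in.

```bash
python3 -c "
from h import *
print(r.job_done())"
```

```text
the job is handed in; nothing more can be done
None
```

The job is done and handed in at about 74 s of the 210 s allowed; the hand-in gives no verdict.

- **Tins:** The five tins on the bench (three tall, two short) all stood upright in the box with lids below the rim, talls on the deep floor and shorts on the step. I checked this in both cameras before covering. I left the yellow look-alike alone.
- **Tin release:** While I was letting go of the first tin, the gripper touched the box's inner rim with about 7 N. The tin stayed upright, and I gripped the others higher.
- **Cover:** It went over both pins without contact and came to rest at the height I had worked out for flush. Both pins stand through it in the last pictures.
- **Dial:** I turned it about 108° clockwise with 14–15.5 N of downward force at each check. The timer's front mark read the same angle before and during the turn.
- **Pointer check:** The pointer ended at about 188°. My readings of the long mark disagreed a little, between about 185° and 191°, so the dial could be off by roughly 3° (about one minute).
- **Timer facing:** By the same readings, the timer's front points about 5° off square to the tile. It looked that way from the start.
- **Bystanders:** The bell jar, blue pot and hand fork look unmoved in the last picture.

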